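# Load the UV ageing chest and set its timer

### The arm

A 6-joint arm with a two-finger parallel gripper is mounted at the origin on a cart in front of the work surface, level with it; the furniture and walls round the work are solid. World frame = base frame: x ahead of the robot, y to its left, z up, the work surface at z = 0. Lengths are in m, angles in rad, forces in N, time in s.
With the tool pointing down it reaches from about 0.325 to 1 m from the base axis. Payload 5.1 kg.
Tool frame: the origin (TCP) lies at the very end of the fingers, on their centre line; the grasp point (between the pads) lies 19 mm behind it; z points along the fingers, y is the line along which they close (so a half turn about z gives the same grasp; the last joint's range is limited). The gripper opens to 85 mm and grips with 20 to 120 N. Pads are 22 mm wide; open, the fingers measure 114 mm over their backs; the gripper's body (76 mm by 85 mm) begins 54 mm behind the grasp point. The pads swing forward as they close: fully open they stand 13 mm farther back than shut.
Start: joints at [1.027, 0.124, 1.65, -0, 1.367, -0.083], TCP at [0.289, 0.582, 0.231] pointing down, gripper open.
Joint ranges: [-2.61, 2.61], [-1.02, 2.33], [0.03, 2.71], [-1.35, 4.49], [0.32, 2.68], [-2.91, 2.91]. Speed limits (rad/s): [2.57, 2.57, 3.14, 3.14, 3.14, 3.14].

### API

Orientations are given as a unit quaternion [w, x, y, z].
In Python, from rig import manip, imaging, order gives the robot as it stands.
- The arm moves only by the tool move_arm, never from a script. Its argument "steps" is a list of rows, each an object of numbers: "tx", "ty", "tz": the shift along the tool's x, y, z in cm; "wx", "wy", "wz": the turn, a rotation vector about the tool's x, y, z in rad; "claw": the opening, from 0 (shut) to 1 (fully open). In form: [{"tx": .., "ty": .., "tz": .., "wx": .., "wy": .., "wz": .., "claw": ..}, ...]. A call has 1 to 12 rows; each row is the pose to reach, as a shift and turn from the pose commanded when the call began, along the tool's axes at that moment; what a row does not reach only later rows make up. A row lasts 1/10 s, in which the tool goes at most 50 mm and 8.59 degrees, less where a joint would pass 70% of its speed; a pose out of reach is approached as far as the arm can. A call with a gripper value outside its range is refused whole. The fingers move at their own pace and stop on an object; "force" is the grip in N (left out, the last holds). Time passes only in rows, so rows that repeat a pose let the fingers close. It gives the time, the measured TCP pose, the force, the opening and the grip force at its end, in the units of the state.
- manip.read_state(): the state, without advancing time (a new reading comes with each control period).
- imaging.snapshot(name): name is "scene" or "top" or "wrist"; returns (picture, depth): 384x512x3 uint8, red, green, blue; 384x512 float32, m along the optical axis (not along the pixel's ray), 0 where there is no reading.
- imaging.camera_info(name): a dict with "fx", "fy", "cx", "cy" (pixels), "pose" (4x4, takes a point from camera to world coordinates). Camera axes: x right, y down, z forward; pixel columns grow to the right and rows downward; lengths in m; the calibration is good to about 2 mm. A picture is of the moment at which its call begins: read the wrist's pose just before it. camera_info takes no time and is no camera call; for the wrist camera it gives the pose at the moment of the call.
- order.sign_off(): hands the job in; it is judged then, once.
The state is a dict: "t": time; "joint_positions": joint angles; "qvel": joint speeds; "joint_torque": joint torques, N m; "eef_pos": TCP position; "eef_rot": TCP orientation; "contact_force": force on the tool from outside, world axes, zero at the start; "torque": the same for the moment, N m; "opening": finger opening in m; "gripper_force": force on a finger pad.
Only numpy, scipy, OpenCV 4.12 (cv2) and the standard library are available. Lean on these libraries where they do the work, as an engineer would, in place of code of your own. Each camera call takes 0.05 s, during which the arm holds its last target. There are 200 camera calls.

### The job

Age the bent aluminium test strips under UV: turn the chest's running timer back to OFF, open the lid fully, hang every strip that stands on the bench upright over the bar inside so that its legs straddle the bar, close the lid, then turn the timer dial clockwise until its pointer points at the preset tab. The lamps burn whenever the dial is away from OFF, so the lid must not be up then; do not tip over the glass beaker.

Things in the scene. Friction and masses are not known exactly. Their poses are not given: they have to be found in the camera images.
- chest: fixed UV chest: white box, grey console at its right end. Origin on the bench under the hanging bay's centre; x to the back (hinge), y along the chest to the left. Bay 180 (x) by 260 mm (y) outside, rim 150 mm high, walls 8 mm, floor 18 mm high; two lamp tubes low along front and back walls. Console: y = -130 to -245 mm, top 148 mm high
- bar_top (a point): centre of the top face of the level hanging bar in the bay, 130 mm above the bench, axes as the chest's. Steel, 22 mm wide, 16 mm high, along y from end wall to end wall (122 mm each way), 71 mm clear before and behind it. A hung strip rests with its crown on it (strip origin 66 mm below this point), within 105 mm of this point along y; three fit side by side at 78 mm spacing
- lid_handle (a point): centre of the lid's bar handle: round steel, 11 mm thick, 110 mm long along the chest's y, a post at each end. Shut, it lies 34 mm above the lid's top face, 16 mm behind its front edge, 196 mm over the bench; it turns with the lid
- lid_hinge (a point): point on the lid's hinge line at mid-width, at the back of the bay's rim (154 mm high); the hinge runs along the chest's y. The handle's centre, lid shut, is 170 mm nearer the front and 42 mm higher
- lid (a joint): the lid's opening angle, rad: 0 shut, 1.57 upright, stop at 1.75. The front edge rises towards the back. A friction hinge (0.6 N m, plus the lid's 0.4 kg) holds it at any angle; about 6 N at the handle moves it
- timer (a joint): angle of the timer dial, rad: 0 = OFF (end stop, pointer straight to the back of the chest, at the black dot on the scale), growing clockwise seen from above, up to 4.2. It stays where it is left; turns with about 0.06 N m
- preset (a joint): angle of the preset tab round the same axis, same zero and same sense as the dial; a stiff steel ring with an upright tab, already set: leave it
- dial_grip (a point): point on the dial's vertical axis, 37 mm above the console top and 9 mm below the top of its grip bar. The black dial (62 mm across) carries an upright grip bar 52 mm long and 13 mm thick, sides clear from 13 to 46 mm above the console (the round skirt lies below), lying along the pointer's direction; this point's x axis points along the pointer
- pointer_mark (a point): the place 40 mm from the dial's axis towards which the white pointer line points
- tab_mark (a point): top of the preset tab (6 mm wide, 10 mm high over the console), 40 mm from the dial's axis
- strip_0: test strip: 4 mm aluminium sheet bent to a top-hat section, 70 mm high, 60 mm wide along y, 0.10 to 0.20 kg. Flat crown on top, two upright legs (outer faces at x = -21 and +21 mm, 34 mm clear between), a flange turned out at each foot (72 mm overall in x). Stands on its flanges. Origin: centre of the underside, z up; underside of the crown at z = 66 mm. May be absent (None from the start)
- strip_1: test strip: 4 mm aluminium sheet bent to a top-hat section, 70 mm high, 60 mm wide along y, 0.10 to 0.20 kg. Flat crown on top, two upright legs (outer faces at x = -21 and +21 mm, 34 mm clear between), a flange turned out at each foot (72 mm overall in x). Stands on its flanges. Origin: centre of the underside, z up; underside of the crown at z = 66 mm. May be absent (None from the start)
- strip_2: test strip: 4 mm aluminium sheet bent to a top-hat section, 70 mm high, 60 mm wide along y, 0.10 to 0.20 kg. Flat crown on top, two upright legs (outer faces at x = -21 and +21 mm, 34 mm clear between), a flange turned out at each foot (72 mm overall in x). Stands on its flanges. Origin: centre of the underside, z up; underside of the crown at z = 66 mm. May be absent (None from the start)
- beaker: a loose empty glass beaker, 71 mm across, 88 mm high, standing on the bench to the right of the chest; origin under its centre, z up. Leave it standing
- retort_stand: a fixed retort stand to the right, behind the strips, in the way of wide arm sweeps: vertical rod (12 mm) 670 mm high, 20 mm nearer the robot and to the right of this origin, a clamp block 390 to 420 mm up, three cast feet up to 45 mm high reaching 130 mm from the rod (one towards the robot and right)
Not all that is in view belongs to the job. What is shaped like the strip_2 but purple is not meant.

How it is judged:
On the way, in this order (a step that is already met when the one before it is completed fails the run):
1. the timer is turned back to OFF, the lid still shut (value of joint timer below 0.12 rad and value of joint lid below 0.06 rad), for 0.2 s.
2. the lid is fully open (1.4 rad or more) (value of joint lid above 1.4 rad), for 0.2 s.
3. every strip hangs over the bar (x of strip_0 in the frame of bar_top between -0.014 and 0.014 m and y of strip_0 in the frame of bar_top between -0.105 and 0.105 m and z of strip_0 in the frame of bar_top between -0.074 and -0.06 m and angle between each of strip_0, strip_1, strip_2's own z axis and vertical below 0.2 rad and linear speed of each of strip_0, strip_1, strip_2 below 0.04 m/s and x of strip_1 in the frame of bar_top between -0.014 and 0.014 m and y of strip_1 in the frame of bar_top between -0.105 and 0.105 m and z of strip_1 in the frame of bar_top between -0.074 and -0.06 m and x of strip_2 in the frame of bar_top between -0.014 and 0.014 m and y of strip_2 in the frame of bar_top between -0.105 and 0.105 m and z of strip_2 in the frame of bar_top between -0.074 and -0.06 m), for 0.3 s.
4. the lid is shut (value of joint lid below 0.06 rad), for 0.2 s.
5. the dial's pointer points at the preset tab (distance between pointer_mark and tab_mark below 0.0055 m), for 0.2 s.
At the end, for the whole second after the job is handed in: Every strip present hangs upright and at rest over the bar in the chest, its crown on the bar (within 8 mm in height, legs on either side); the lid is shut (below 0.06 rad); the dial's pointer points at the preset tab (marks within 5.5 mm, about 0.13 rad); the beaker stands (all of step 3 and value of joint lid below 0.06 rad and distance between pointer_mark and tab_mark below 0.0055 m and angle between beaker's own z axis and vertical below 0.3 rad); the robot touches nothing.
It fails at once if the lid is up while the timer is away from OFF (lamps burning) (value of joint lid above 0.12 rad and value of joint timer above 0.25 rad).
It fails at once if the beaker is tipped over (angle between beaker's own z axis and vertical above 0.6 rad).
Of strip_0, strip_1, strip_2 only 2 to 3 are there at a start; the rules pass over those that are not, and their reading is None.
At some moment in a run one of strip_0, strip_1, strip_2 may be knocked a few centimetres aside while the robot is not near it.
It also fails if it takes over 208 s, if anything falls off the work surface, if the arm or the gripper's body presses on something with over 40 N, if the wrist force passes 120 N, or if a joint passes its speed limit or range.

## Working session

There is one attempt and no reset: what is moved stays moved. The work goes in short steps, Python scripts to look and compute and a tool call to move; the robot and the scene stay as the last step left them, time stands still between calls to the robot, and variables do not carry over. Pictures are saved under pics/ and viewed, at most 14 in all, crops included, and the job is handed in when it is done.

Besides the shell and the picture viewer there is one more tool, called after "Call:" as a command line: name --argument value ..., lists and objects as JSON in quotes. move_arm: Moves the arm, as the interface text tells. Its arguments: {"type":"object","properties":{"steps":{"type":"array"},"force":{"type":"number"}},"required":["steps"]}

```bash
mkdir -p pics; ls; cat > h.py <<'E'
import numpy as np, cv2
from rig import manip, imaging, order
from scipy.spatial.transform import Rotation as R
def snap(n):
    c=imaging.camera_info(n); p,d=imaging.snapshot(n); return p,d,c
def pts(d,c):
    v,u=np.mgrid[:d.shape[0],:d.shape[1]]
    P=np.stack([(u-c['cx'])/c['fx']*d,(v-c['cy'])/c['fy']*d,d],-1)
    T=np.array(c['pose']); return P@T[:3,:3].T+T[:3,3]
def save(n,p): cv2.imwrite('pics/'+n+'.png',p[...,::-1])
E
python3 - <<'E'
from h import *
s=manip.read_state(); print(s)
for n in('scene','top'):
    p,d,c=snap(n); save(n+'0',p); np.savez(n+'0.npz',p=p,d=d,**{k:c[k] for k in c}); print(c)
E
```

```text
pics
{'t': 0.0, 'joint_positions': array([ 1.02741996e+00,  1.24472448e-01,  1.65165284e+00,  7.18754302e-06,
        1.36749212e+00, -8.26481220e-02]), 'qvel': array([ 1.43379912e-06, -1.31302292e-03, -2.37892342e-04,  2.79855730e-04,
        1.36198244e-03,  2.49943994e-03]), 'joint_torque': array([-7.37278588e-04, -4.23596156e+01, -3.65462387e+01, -2.17060910e-04,
        6.75679708e-03,  4.20325330e-05]), 'eef_pos': array([0.28873162, 0.58168292, 0.23008665]), 'eef_rot': array([-3.15085383e-04,  2.28332633e-01,  9.73582654e-01, -9.62103102e-04]), 'contact_force': array([ 0.20657162, -0.02139788,  0.0734157 ]), 'torque': array([0.06446551, 0.02130855, 0.00053263]), 'gripper_force': 0.0, 'opening': 0.08527470516555756}
{'fx': 405.82674150727615, 'fy': 405.82674150727615, 'cx': 256.66980234378485, 'cy': 190.29646022944118, 'pose': array([[ 0.79182539, -0.28848162,  0.53832231, -0.03720086],
       [-0.61027919, -0.4082369 ,  0.67889759, -0.75166545],
       [ 0.02391355, -0.86609525, -0.49930667,  0.66977073],
       [ 0.        ,  0.        ,  0.        ,  1.        ]])}
{'fx': 412.18917573406, 'fy': 412.18917573406, 'cx': 255.12403745545237, 'cy': 191.80108473910187, 'pose': array([[-1.37274836e-02, -9.78797070e-01,  2.04371845e-01,
         2.77539289e-01],
       [-9.99905759e-01,  1.34732715e-02, -2.63534948e-03,
        -4.80416671e-02],
       [-1.74085014e-04, -2.04388762e-01, -9.78889781e-01,
         1.46271806e+00],
       [ 0.00000000e+00,  0.00000000e+00,  0.00000000e+00,
         1.00000000e+00]])}
```

View pics/scene0.png

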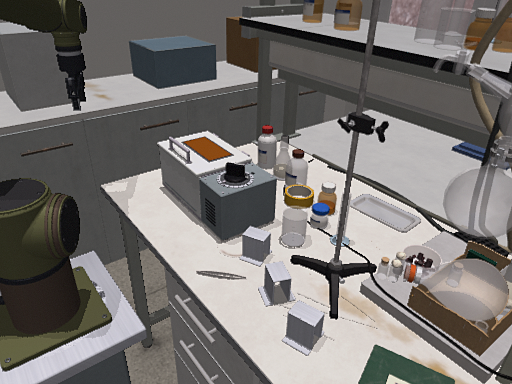

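View pics/top0.png

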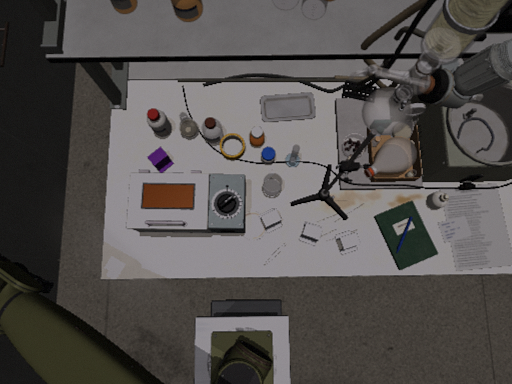

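The scene shows the chest (160-275,130-235), the beaker at (293,225), and three strips at (256,245), (277,285) and (305,325). The top view shows the dial at (227,203) and the strips at (271,218), (311,232) and (346,242). The purple decoy is at (160,158).

```bash
python3 - <<'E'
from h import *
z=np.load('top0.npz');p=z['p'];d=z['d'];c={k:z[k] for k in('fx','fy','cx','cy','pose')}
P=pts(d,c)
a=cv2.resize(p[165:240,125:255],None,fx=6,fy=6,interpolation=cv2.INTER_CUBIC)
b=cv2.resize(p[195:260,250:370],None,fx=6,fy=6,interpolation=cv2.INTER_CUBIC)
save('cA',a[:450,:780]);save('cB',b)
# strips: crown height 70
for lo,hi,name in((.062,.078,'crown'),(.08,.095,'beaker'),(.143,.158,'rim/console'),(.150,.172,'lid'),(.172,.21,'hi')):
    m=((P[...,2]>lo)&(P[...,2]<hi)&(d>0)&(P[...,0]<.85)).astype(np.uint8)
    n,l,s,cen=cv2.connectedComponentsWithStats(m)
    for i in range(1,n):
        if s[i,4]>40:
            q=P[l==i]; r=cv2.minAreaRect(q[:,:2].astype(np.float32)*1000)
            print(name,s[i],np.round(np.median(q,0),3),np.round(r[0]),np.round(r[1]),round(r[2],1))
E
```

```text
crown [421 113  19  66 138] [ 0.713 -0.653  0.07 ] [ 725. -654.] [240.  42.] 9.9
crown [180 118  16  15  68] [0.803 0.18  0.071] [814. 187.] [43. 52.] 17.7
crown [370 137  10  27  54] [ 0.736 -0.462  0.071] [ 714. -465.] [31. 90.] 69.1
crown [148 147  20  19 207] [0.702 0.289 0.071] [703. 290.] [45. 60.] 41.5
crown [412 159   7  18  42] [ 0.642 -0.616  0.071] [ 646. -610.] [17. 61.] 88.0
crown [435 191  13  15  84] [ 0.535 -0.686  0.066] [ 540. -689.] [48. 41.] 15.0
crown [261 209  21  18 215] [ 0.478 -0.105  0.07 ] [ 478. -105.] [42. 59.] 25.2
crown [303 223  20  17 225] [ 0.43  -0.243  0.07 ] [ 431. -244.] [60. 42.] 69.2
crown [340 232  21  17 215] [ 0.398 -0.369  0.071] [ 397. -369.] [41. 60.] 17.5
beaker [423 113   9  65 125] [ 0.716 -0.653  0.088] [ 727. -653.] [  6. 235.] 89.5
beaker [181 118  12  11  47] [0.81  0.181 0.085] [813. 185.] [31. 41.] 30.3
beaker [202 124  20  14  49] [0.775 0.089 0.089] [783.  94.] [36. 70.] 16.0
beaker [252 126  11  12  90] [ 0.778 -0.061  0.092] [781. -61.] [35. 41.] 89.3
beaker [406 162  15  17  73] [ 0.621 -0.601  0.085] [ 634. -593.] [48. 58.]
[... 825 characters left out ...]
[333. 166.] 45.3
lid [147 108  12  11  48] [0.83  0.29  0.152] [828. 291.] [35. 34.] 53.4
lid [390 138  25  24 373] [ 0.686 -0.54   0.156] [ 684. -541.] [76. 82.] 71.2
lid [ 127  170  118   60 5227] [0.525 0.202 0.163] [529. 171.] [374. 195.] 89.4
hi [412 101  18  11 138] [ 0.82  -0.594  0.199] [ 823. -601.] [21. 67.] 0.1
hi [434 104  78  67 548] [ 0.656 -0.654  0.191] [ 667. -708.] [319. 158.] 44.6
hi [409 115  10  10  54] [ 0.778 -0.577  0.185] [ 783. -576.] [24. 27.] 78.0
hi [219 195  15  13  85] [0.514 0.04  0.193] [515.  41.] [13. 50.] 38.1
hi [145 220  40   5 136] [0.45  0.236 0.201] [451. 230.] [118.  11.] 88.6
hi [244 341  26  17  45] [ 0.076 -0.05   0.195] [ 76. -49.] [84.  1.] 58.6
```

View pics/cA.png

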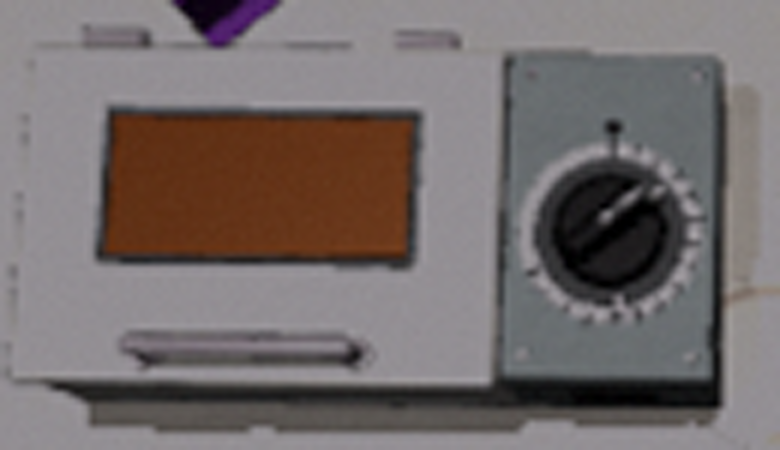

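View pics/cB.png

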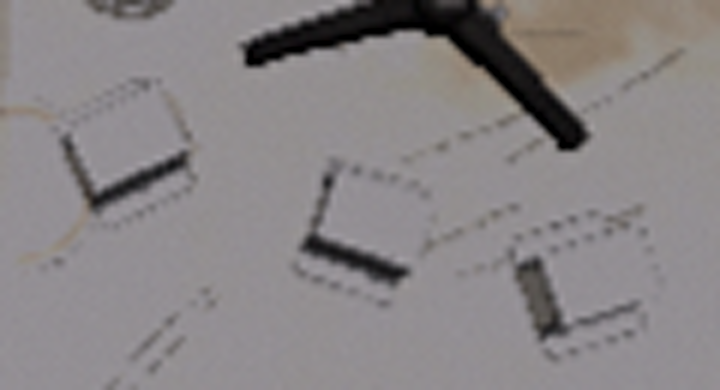

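```bash
cat >> h.py <<'E'
def pose():
    s=manip.read_state(); q=s['eef_rot']; return np.array(s['eef_pos']),R.from_quat([q[1],q[2],q[3],q[0]]),s
def down(yaw):  # tool down with tool y axis at world yaw (deg)
    a=np.radians(yaw); y=np.array([np.cos(a),np.sin(a),0]); z=np.array([0,0,-1.]); return R.from_matrix(np.stack([np.cross(y,z),y,z],1))
def yaw():
    y=pose()[1].as_matrix()[:,1]; return np.degrees(np.arctan2(y[1],y[0]))
def go(pos,rot,frm=None):
    p,r,_=pose() if frm is None else (*frm,0)
    t=r.inv().apply(np.array(pos)-p)*100; w=(r.inv()*rot).as_rotvec()
    print('t',np.round(t,2),'w',np.round(w,3),'rows',np.round(max(np.linalg.norm(t)/5,np.degrees(np.linalg.norm(w))/8.59),1))
    return np.array(pos),rot
E
python3 - <<'E'
from h import *
p,r,s=pose(); print(p,yaw())
c=imaging.camera_info('wrist'); T=np.array(c['pose']); print(c['fx'],'cam in tool',r.inv().apply(T[:3,3]-p), (r.inv().as_matrix()@T[:3,:3]).round(2))
go([.515,.041,.40],down(38))
E
```

```text
[0.28877074 0.58172154 0.23015047] 63.59743400609382
279.43253663008437 cam in tool [ 0.06493476  0.00017355 -0.14176666] [[-0.   -0.97 -0.26]
 [ 1.   -0.    0.  ]
 [-0.   -0.26  0.97]]
t [-44.31 -38.4  -16.92] w [-0.002  0.     0.447] rows 12.2
```

Call:
move_arm --steps '[{"tx": -10,"ty": -8,"tz": -17},{"tx": -10,"ty": -8,"tz": -17},{"tx": -10,"ty": -8,"tz": -17},{"tx": -10,"ty": -8,"tz": -17},{"tx": -44.3,"ty": -38.4,"tz": -17,"wz": 0.447},{"tx": -44.3,"ty": -38.4,"tz": -17,"wz": 0.447},{"tx": -44.3,"ty": -38.4,"tz": -17,"wz": 0.447},{"tx": -44.3,"ty": -38.4,"tz": -17,"wz": 0.447},{"tx": -44.3,"ty": -38.4,"tz": -17,"wz": 0.447},{"tx": -44.3,"ty": -38.4,"tz": -17,"wz": 0.447},{"tx": -44.3,"ty": -38.4,"tz": -17,"wz": 0.447},{"tx": -44.3,"ty": -38.4,"tz": -17,"wz": 0.447}]'

```text
invalid input at $.steps[0]: expected keys tx, ty, tz, wx, wy, wz, claw
```

Call:
move_arm --steps '[{},{},{},{},{},{}]'

```text
invalid input at $.steps[0]: expected keys tx, ty, tz, wx, wy, wz, claw
```

```bash
python3 - <<'E'
from h import *
print(pose()[0],yaw(),pose()[2]['t'])
p,d,c=snap('wrist'); save('w1',p); np.savez('w1.npz',p=p,d=d,**c)
P=pts(d,c)
for lo,hi,name in((.184,.21,'hi'),(.145,.152,'console'),(.153,.166,'lid')):
    m=((P[...,2]>lo)&(P[...,2]<hi)&(d>0)&(P[...,1]>-.06)).astype(np.uint8)
    n,l,s,cen=cv2.connectedComponentsWithStats(m)
    for i in range(1,n):
        if s[i,4]>150:
            q=P[l==i]; r=cv2.minAreaRect(q[:,:2].astype(np.float32)*1000)
            print(name,s[i],np.round(np.median(q,0),3),np.round(r[0],1),np.round(r[1],1),round(r[2],1))
E
```

```text
[0.28877074 0.58172154 0.23015047] 63.59743400609382 0.1
```

View pics/w1.png

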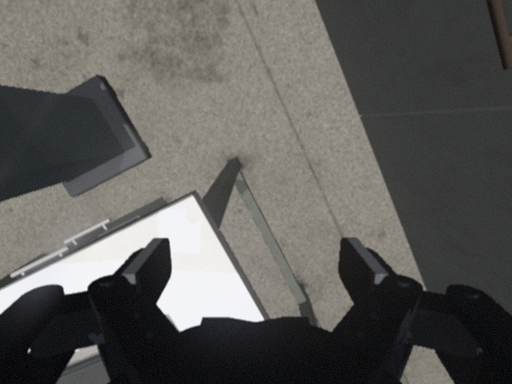

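Call:
move_arm --steps '[{"tx": -10,"ty": -8,"tz": -17,"wx": 0,"wy": 0,"wz": 0,"claw": 1},{"tx": -10,"ty": -8,"tz": -17,"wx": 0,"wy": 0,"wz": 0,"claw": 1},{"tx": -10,"ty": -8,"tz": -17,"wx": 0,"wy": 0,"wz": 0,"claw": 1},{"tx": -10,"ty": -8,"tz": -17,"wx": 0,"wy": 0,"wz": 0,"claw": 1},{"tx": -44.3,"ty": -38.4,"tz": -17,"wx": 0,"wy": 0,"wz": 0.447,"claw": 1},{"tx": -44.3,"ty": -38.4,"tz": -17,"wx": 0,"wy": 0,"wz": 0.447,"claw": 1},{"tx": -44.3,"ty": -38.4,"tz": -17,"wx": 0,"wy": 0,"wz": 0.447,"claw": 1},{"tx": -44.3,"ty": -38.4,"tz": -17,"wx": 0,"wy": 0,"wz": 0.447,"claw": 1},{"tx": -44.3,"ty": -38.4,"tz": -17,"wx": 0,"wy": 0,"wz": 0.447,"claw": 1},{"tx": -44.3,"ty": -38.4,"tz": -17,"wx": 0,"wy": 0,"wz": 0.447,"claw": 1},{"tx": -44.3,"ty": -38.4,"tz": -17,"wx": 0,"wy": 0,"wz": 0.447,"claw": 1},{"tx": -44.3,"ty": -38.4,"tz": -17,"wx": 0,"wy": 0,"wz": 0.447,"claw": 1}]'

```text
t: 1.35
eef_pos: [0.4904, 0.1005, 0.3998]
eef_rot: [0.0, 0.438, 0.899, 0.0]
contact_force: [1.7, 0.1, -0.3]
opening: 0.0853
gripper_force: 0.0
```

```bash
cat > look.py <<'E'
from h import *
import sys
name=sys.argv[1]
print(pose()[0],yaw(),pose()[2]['t'])
p,d,c=snap('wrist'); save(name,p); np.savez(name+'.npz',p=p,d=d,**c)
P=pts(d,c)
for lo,hi,nm in ((.062,.076,'crown'),(.184,.21,'hi'),(.144,.152,'console'),(.157,.17,'lid')):
    m=((P[...,2]>lo)&(P[...,2]<hi)&(d>0)).astype(np.uint8)
    n,l,s,cen=cv2.connectedComponentsWithStats(m)
    for i in range(1,n):
        if s[i,4]>150:
            q=P[l==i]; r=cv2.minAreaRect(q[:,:2].astype(np.float32)*1000)
            print(nm,s[i],np.round(np.median(q,0),3),np.round(r[0],1),np.round(r[1],1),round(r[2],1))
E
python3 look.py w2
```

```text
[0.49038438 0.10053658 0.39976607] 37.98957459846281 1.35
crown [408 130  31  37 965] [0.7   0.291 0.069] [701.8 291.5] [43.1 59.9] 40.2
crown [452 174  31  37 222] [0.799 0.28  0.07 ] [808.9 285. ] [28.4 66.5] 19.2
crown [410 218  31  28 289] [0.8   0.189 0.069] [809.  189.9] [35.2 55.2] 5.1
crown [170 226  25  35 670] [ 0.478 -0.101  0.069] [ 476.8 -103.6] [42.3 60.1] 25.2
crown [214 281  34  19 154] [ 0.613 -0.137  0.069] [ 608.4 -126.8] [62.6 29. ] 30.4
hi [ 261   16   75   92 1092] [0.449 0.234 0.2  ] [449.4 231.3] [119.2  10.8] 88.4
hi [237 199  10  39 369] [0.513 0.044 0.192] [514.3  42.1] [12.3 52.8] 37.5
console [ 178  145  140  128 7004] [0.524 0.049 0.147] [523.9  42.5] [113.9 179.1] 88.5
console [500 194  12  25 223] [0.818 0.284 0.148] [819.1 283.9] [15.6 37.4] 49.0
console [449 244  19  18 156] [0.814 0.19  0.149] [819.  190.5] [25.3 25.3] 59.8
lid [  222     0   236   222 27295] [0.526 0.238 0.161] [529.6 229.4] [257.3 192.2] 88.4
lid [223 191  41  39 855] [0.513 0.045 0.159] [513.7  43.1] [57.3 58. ] 61.7
```

View pics/w2.png

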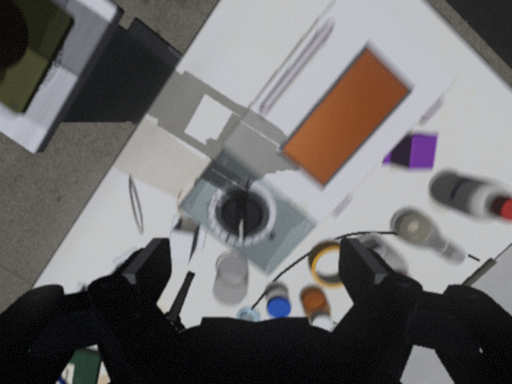

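```bash
python3 - <<'E'
from h import *
f=go([.514,.042,.30],down(38)); f=go([.514,.042,.168],down(38),f)
E
```

```text
t [-5.41 -1.47  9.97] w [-0.003  0.005 -0.008] rows 2.3
t [ 0.   0.  13.2] w [0. 0. 0.] rows 2.6
```

Call:
move_arm --steps '[{"tx": -5.4,"ty": -1.5,"tz": 10,"wx": 0,"wy": 0,"wz": 0,"claw": 0.6},{"tx": -5.4,"ty": -1.5,"tz": 10,"wx": 0,"wy": 0,"wz": 0,"claw": 0.6},{"tx": -5.4,"ty": -1.5,"tz": 10,"wx": 0,"wy": 0,"wz": 0,"claw": 0.6},{"tx": -5.4,"ty": -1.5,"tz": 10,"wx": 0,"wy": 0,"wz": 0,"claw": 0.6},{"tx": -5.4,"ty": -1.5,"tz": 10,"wx": 0,"wy": 0,"wz": 0,"claw": 0.6},{"tx": -5.4,"ty": -1.5,"tz": 10,"wx": 0,"wy": 0,"wz": 0,"claw": 0.6}]'

```text
t: 2.0
eef_pos: [0.5126, 0.0517, 0.3029]
eef_rot: [0.002, 0.438, 0.899, 0.001]
contact_force: [0.2, 0.5, -0.3]
opening: 0.0511
gripper_force: 0.0
```

```bash
python3 look.py w3; python3 - <<'E'
from h import *
z=np.load('w3.npz');P=pts(z['d'],z);p=z['p']
# rectified top view of the dial area at z=0.155 plane, 1px=0.25mm, up=+x, left=+y
T=np.linalg.inv(z['pose']); n=400
i,j=np.mgrid[:n,:n]; X=.514+(n/2-i)*.00025; Y=.0423+(n/2-j)*.00025
Q=np.stack([X,Y,np.full_like(X,.155)],-1)@T[:3,:3].T+T[:3,3]
u=(Q[...,0]/Q[...,2]*z['fx']+z['cx']).astype(np.float32);v=(Q[...,1]/Q[...,2]*z['fy']+z['cy']).astype(np.float32)
save('rect',cv2.remap(p,u,v,cv2.INTER_LINEAR))
E
```

```text
[0.51255224 0.0517135  0.30289531] 38.06286706672222 2.0
crown [ 459   91   45   48 1698] [0.7   0.291 0.069] [701.7 291.7] [44.2 59.7] 39.4
crown [459 206  39  36 490] [0.8   0.185 0.069] [809.9 188.2] [35.4 54.8] 13.8
crown [152 216  35  41 920] [ 0.473 -0.098  0.069] [ 476.7 -103.2] [42.7 60.1] 25.8
crown [399 238  43  32 297] [0.768 0.103 0.069] [775.2 104.2] [66.7 24.6] 82.0
crown [ 69 267  33  24 191] [ 0.413 -0.237  0.069] [ 413.2 -235.7] [58.9  8.1] 71.4
crown [213 267  42  20 192] [ 0.582 -0.084  0.069] [588.9 -92.4] [63.2 24. ] 28.4
crown [212 286  42  24 254] [ 0.616 -0.136  0.069] [ 607.6 -125.7] [63.3 31.8] 30.1
hi [280   0  36  37 588] [0.449 0.184 0.199] [448.4 187.2] [32.5 10.9] 88.8
hi [243 173  14  55 681] [0.513 0.044 0.192] [514.6  42.3] [12.2 52.7] 37.4
console [  163    99   190   176 12814] [0.516 0.052 0.147] [524.1  42.8] [115.6 179.1] 88.5
lid [  222     0   290   207 36609] [0.539 0.193 0.162] [529.1 213.5] [226. 192.] 88.4
lid [ 222  165   56   54 1620] [0.513 0.044 0.159] [514.3  42.1] [57.7 57.6] 17.4
```

View pics/rect.png

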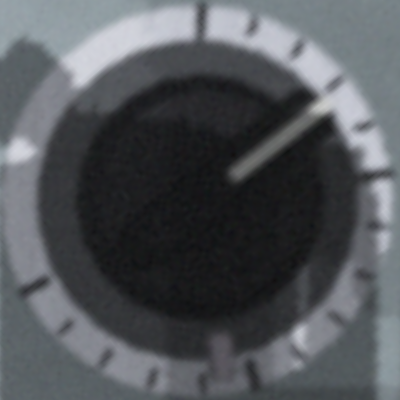

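```bash
python3 - <<'E'
from h import *
print(pose()[0],yaw(),pose()[2]['qvel'].round(3))
f=go([.5143,.0422,.22],down(38)); f=go([.5143,.0422,.168],down(38),f)
z=np.load('w3.npz');P=pts(z['d'],z)
r=np.hypot(P[...,0]-.5143,P[...,1]-.0422)
m=(P[...,2]>.153)&(P[...,2]<.163)&(r>.0355)&(r<.046); q=P[m]; print(len(q),np.median(q,0), np.degrees(np.arctan2(q[:,1]-.0422,q[:,0]-.5143))[::5].round())
E
```

```text
[0.5125067  0.05171398 0.30281497] 38.07102279379533 [-0.    -0.003  0.008 -0.001 -0.001 -0.002]
t [-0.84 -0.48  8.28] w [0.004 0.003 0.001] rows 1.7
t [0.  0.  5.2] w [0. 0. 0.] rows 1.0
70 [0.47525806 0.03763103 0.15479974] [ 119.  157. -173. -177. -175. -173. -176. -173. -177. -172. -169. -173.
 -171.   11.]
```

Call:
move_arm --steps '[{"tx": -0.8,"ty": -0.5,"tz": 8.3,"wx": 0,"wy": 0,"wz": 0,"claw": 0.6},{"tx": -0.8,"ty": -0.5,"tz": 8.3,"wx": 0,"wy": 0,"wz": 0,"claw": 0.6},{"tx": -0.8,"ty": -0.5,"tz": 8.3,"wx": 0,"wy": 0,"wz": 0,"claw": 0.6},{"tx": -0.8,"ty": -0.5,"tz": 8.3,"wx": 0,"wy": 0,"wz": 0,"claw": 0.6}]'

```text
t: 2.45
eef_pos: [0.5131, 0.0419, 0.2184]
eef_rot: [0.001, 0.438, 0.899, 0.0]
contact_force: [-0.0, 0.0, 0.6]
opening: 0.0514
gripper_force: 0.0
```

```bash
python3 - <<'E'
from h import *
print(pose()[0],yaw(),pose()[2]['qvel'].round(3))
f=go([.5143,.0422,.168],down(38))
E
```

```text
[0.51311768 0.04191867 0.21843404] 38.028326092276316 [-0.001 -0.02  -0.047 -0.001 -0.006 -0.001]
t [-0.05  0.1   5.04] w [0.001 0.001 0.   ] rows 1.0
```

Call:
move_arm --steps '[{"tx": 0,"ty": 0.1,"tz": 2.5,"wx": 0,"wy": 0,"wz": 0,"claw": 0.6},{"tx": 0,"ty": 0.1,"tz": 4,"wx": 0,"wy": 0,"wz": 0,"claw": 0.6},{"tx": 0,"ty": 0.1,"tz": 5,"wx": 0,"wy": 0,"wz": 0,"claw": 0.6},{"tx": 0,"ty": 0.1,"tz": 5,"wx": 0,"wy": 0,"wz": 0,"claw": 0.6},{"tx": 0,"ty": 0.1,"tz": 5,"wx": 0,"wy": 0,"wz": 0,"claw": 0},{"tx": 0,"ty": 0.1,"tz": 5,"wx": 0,"wy": 0,"wz": 0,"claw": 0},{"tx": 0,"ty": 0.1,"tz": 5,"wx": 0,"wy": 0,"wz": 0,"claw": 0},{"tx": 0,"ty": 0.1,"tz": 5,"wx": 0,"wy": 0,"wz": 0,"claw": 0},{"tx": 0,"ty": 0.1,"tz": 5,"wx": 0,"wy": 0,"wz": 0,"claw": 0}]' --force 30

```text
t: 3.35
eef_pos: [0.5142, 0.0421, 0.1681]
eef_rot: [0.001, 0.438, 0.899, 0.001]
contact_force: [0.7, 0.5, 5.0]
opening: 0.0122
gripper_force: 33.6
```

Call:
move_arm --steps '[{"tx": 0,"ty": 0,"tz": 0,"wx": 0,"wy": 0,"wz": -0.12,"claw": 0},{"tx": 0,"ty": 0,"tz": 0,"wx": 0,"wy": 0,"wz": -0.24,"claw": 0},{"tx": 0,"ty": 0,"tz": 0,"wx": 0,"wy": 0,"wz": -0.36,"claw": 0},{"tx": 0,"ty": 0,"tz": 0,"wx": 0,"wy": 0,"wz": -0.48,"claw": 0},{"tx": 0,"ty": 0,"tz": 0,"wx": 0,"wy": 0,"wz": -0.6,"claw": 0},{"tx": 0,"ty": 0,"tz": 0,"wx": 0,"wy": 0,"wz": -0.7,"claw": 0},{"tx": 0,"ty": 0,"tz": 0,"wx": 0,"wy": 0,"wz": -0.8,"claw": 0},{"tx": 0,"ty": 0,"tz": 0,"wx": 0,"wy": 0,"wz": -0.85,"claw": 0},{"tx": 0,"ty": 0,"tz": 0,"wx": 0,"wy": 0,"wz": -0.9,"claw": 0},{"tx": 0,"ty": 0,"tz": 0,"wx": 0,"wy": 0,"wz": -0.9,"claw": 0},{"tx": 0,"ty": 0,"tz": 0,"wx": 0,"wy": 0,"wz": -0.9,"claw": 0}]'

```text
t: 4.45
eef_pos: [0.5141, 0.0419, 0.1681]
eef_rot: [0.001, 0.005, 1.0, 0.0]
contact_force: [-0.1, 0.3, 5.7]
opening: 0.0122
gripper_force: 34.5
```

```bash
python3 - <<'E'
from h import *
p,r,s=pose();print(p,yaw(),s['contact_force'],s['torque'],s['opening'])
E
```

```text
[0.51414782 0.04193929 0.1681077 ] 89.41260527868455 [-0.13537384  0.2534335   5.65255878] [ 0.00343326  0.01485879 -0.47568454] 0.012210320491414229
```

Call:
move_arm --steps '[{"tx": 0,"ty": 0,"tz": 0,"wx": 0,"wy": 0,"wz": 0.03,"claw": 0.6},{"tx": 0,"ty": 0,"tz": 0,"wx": 0,"wy": 0,"wz": 0.03,"claw": 0.6},{"tx": 0,"ty": 0,"tz": 0,"wx": 0,"wy": 0,"wz": 0.03,"claw": 0.6},{"tx": 0,"ty": 0,"tz": -4,"wx": 0,"wy": 0,"wz": 0.03,"claw": 0.6},{"tx": 0,"ty": 0,"tz": -9,"wx": 0,"wy": 0,"wz": 0.03,"claw": 0.6},{"tx": 0,"ty": 0,"tz": -13,"wx": 0,"wy": 0,"wz": 0.03,"claw": 0.6},{"tx": 0,"ty": 0,"tz": -13,"wx": 0,"wy": 0,"wz": 0.03,"claw": 0.6}]'

```text
t: 5.15
eef_pos: [0.5162, 0.0419, 0.3046]
eef_rot: [0.006, 0.019, 1.0, -0.0]
contact_force: [-0.4, 0.4, 0.9]
opening: 0.0512
gripper_force: 0.0
```

```bash
python3 look.py w4; python3 - <<'E'
from h import *
f=go([.449,.231,.27],down(-1.5))
E
```

```text
[0.51624633 0.04190779 0.30464327] 87.84809782925245 5.15
crown [   6   87   54   46 1634] [ 0.429 -0.242  0.069] [ 429.6 -243. ] [61.  42.1] 69.6
crown [ 117  119   55   48 1443] [ 0.477 -0.103  0.069] [ 477.  -104.2] [41.9 60.3] 25.1
crown [ 15 200  20  17 216] [ 0.561 -0.288  0.063] [ 563.  -290.8] [24.8 23.7] 14.1
crown [137 206  38  33 187] [ 0.575 -0.09   0.069] [584.8 -96.4] [63.6 25.1] 42.7
crown [127 214  42  38 272] [ 0.621 -0.135  0.07 ] [ 611.1 -123.2] [63.1 32.2] 46.9
crown [410 263  35  25 482] [0.688 0.3   0.069] [693.2 301.1] [43.1 33.5] 39.0
crown [  0 298  10  33 176] [ 0.733 -0.365  0.067] [ 736.9 -367.3] [10.9 52.5] 83.2
hi [ 397  102  115   14 1494] [0.449 0.215 0.2  ] [448.9 217. ] [92.6 10.7] 87.9
hi [248 161  14  55 727] [0.513 0.042 0.192] [514.6  41.9] [12.6 52.8] 87.9
console [  199   102   114   159 13404] [0.509 0.044 0.147] [524.   42.8] [116.6 179.3] 88.5
lid [  308    92   204   177 31806] [0.519 0.204 0.162] [528.9 215.7] [231.6 191.8] 88.4
lid [ 227  152   57   55 1639] [0.512 0.042 0.159] [512.9  42.3] [58.3 57.3] 81.1
t [ 7.32 18.65  3.03] w [0.006 0.006 1.559] rows 10.4
```

Call:
move_arm --steps '[{"tx": 7.3,"ty": 18.6,"tz": 0,"wx": 0,"wy": 0,"wz": 1.56,"claw": 0.6},{"tx": 7.3,"ty": 18.6,"tz": 0,"wx": 0,"wy": 0,"wz": 1.56,"claw": 0.6},{"tx": 7.3,"ty": 18.6,"tz": 0,"wx": 0,"wy": 0,"wz": 1.56,"claw": 0.6},{"tx": 7.3,"ty": 18.6,"tz": 0,"wx": 0,"wy": 0,"wz": 1.56,"claw": 0.6},{"tx": 7.3,"ty": 18.6,"tz": 0,"wx": 0,"wy": 0,"wz": 1.56,"claw": 0.6},{"tx": 7.3,"ty": 18.6,"tz": 0,"wx": 0,"wy": 0,"wz": 1.56,"claw": 0.6},{"tx": 7.3,"ty": 18.6,"tz": 0,"wx": 0,"wy": 0,"wz": 1.56,"claw": 0.6},{"tx": 7.3,"ty": 18.6,"tz": 3,"wx": 0,"wy": 0,"wz": 1.56,"claw": 0.6},{"tx": 7.3,"ty": 18.6,"tz": 3,"wx": 0,"wy": 0,"wz": 1.56,"claw": 0.6},{"tx": 7.3,"ty": 18.6,"tz": 3,"wx": 0,"wy": 0,"wz": 1.56,"claw": 0.6},{"tx": 7.3,"ty": 18.6,"tz": 3,"wx": 0,"wy": 0,"wz": 1.56,"claw": 0.6},{"tx": 7.3,"ty": 18.6,"tz": 3,"wx": 0,"wy": 0,"wz": 1.56,"claw": 0.6}]'

```text
t: 6.4
eef_pos: [0.4466, 0.2302, 0.2645]
eef_rot: [-0.001, 0.716, 0.698, -0.002]
contact_force: [-0.4, 0.5, -0.7]
opening: 0.0514
gripper_force: 0.0
```

```bash
python3 - <<'E'
from h import *
print(pose()[0],yaw())
f=go([.449,.231,.177],down(-1.5))
# arc
h=np.array([.449+.170,.154]);
for th in np.arange(0,1.66,.1):
    a=np.arctan2(.042,-.170)-th; rr=.1751
    dx=rr*(np.cos(a))+.170; dz=rr*np.sin(a)-.042
    print(round(th,2),'ty',round(dx*100,1),'tz',round(-dz*100,1))
E
```

```text
[0.44658953 0.23022673 0.26453597] -1.5238289237751932
t [0.1  0.27 8.75] w [-0.003  0.001 -0.   ] rows 1.8
0.0 ty 0.0 tz 0.0
0.1 ty 0.5 tz -1.7
0.2 ty 1.2 tz -3.3
0.3 ty 2.0 tz -4.8
0.4 ty 3.0 tz -6.3
0.5 ty 4.1 tz -7.6
0.6 ty 5.3 tz -8.9
0.7 ty 6.7 tz -10.0
0.8 ty 8.2 tz -10.9
0.9 ty 9.7 tz -11.7
1.0 ty 11.3 tz -12.4
1.1 ty 13.0 tz -12.9
1.2 ty 14.8 tz -13.2
1.3 ty 16.5 tz -13.3
1.4 ty 18.2 tz -13.3
1.5 ty 20.0 tz -13.1
1.6 ty 21.7 tz -12.7
```

Call:
move_arm --steps '[{"tx": 0.1,"ty": 0.3,"tz": 4,"wx": 0,"wy": 0,"wz": 0,"claw": 0.6},{"tx": 0.1,"ty": 0.3,"tz": 7,"wx": 0,"wy": 0,"wz": 0,"claw": 0.6},{"tx": 0.1,"ty": 0.3,"tz": 8.7,"wx": 0,"wy": 0,"wz": 0,"claw": 0.6},{"tx": 0.1,"ty": 0.3,"tz": 8.7,"wx": 0,"wy": 0,"wz": 0,"claw": 0.6},{"tx": 0.1,"ty": 0.3,"tz": 8.7,"wx": 0,"wy": 0,"wz": 0,"claw": 0},{"tx": 0.1,"ty": 0.3,"tz": 8.7,"wx": 0,"wy": 0,"wz": 0,"claw": 0},{"tx": 0.1,"ty": 0.3,"tz": 8.7,"wx": 0,"wy": 0,"wz": 0,"claw": 0},{"tx": 0.1,"ty": 0.3,"tz": 8.7,"wx": 0,"wy": 0,"wz": 0,"claw": 0},{"tx": 0.1,"ty": 0.3,"tz": 8.7,"wx": 0,"wy": 0,"wz": 0,"claw": 0}]' --force 25

```text
t: 7.3
eef_pos: [0.4494, 0.2319, 0.1815]
eef_rot: [-0.001, 0.716, 0.698, -0.001]
contact_force: [-7.1, -0.1, 5.2]
opening: 0.01
gripper_force: 25.1
```

Call:
move_arm --steps '[{"tx": 0,"ty": 0.5,"tz": -1.7,"wx": 0,"wy": 0,"wz": 0,"claw": 0},{"tx": 0,"ty": 1.2,"tz": -3.3,"wx": 0,"wy": 0,"wz": 0,"claw": 0},{"tx": 0,"ty": 2.0,"tz": -4.8,"wx": 0,"wy": 0,"wz": 0,"claw": 0},{"tx": 0,"ty": 3.0,"tz": -6.3,"wx": 0,"wy": 0,"wz": 0,"claw": 0},{"tx": 0,"ty": 4.1,"tz": -7.6,"wx": 0,"wy": 0,"wz": 0,"claw": 0},{"tx": 0,"ty": 5.3,"tz": -8.9,"wx": 0,"wy": 0,"wz": 0,"claw": 0},{"tx": 0,"ty": 6.7,"tz": -10,"wx": 0,"wy": 0,"wz": 0,"claw": 0},{"tx": 0,"ty": 8.2,"tz": -10.9,"wx": 0,"wy": 0,"wz": 0,"claw": 0},{"tx": 0,"ty": 8.2,"tz": -10.9,"wx": 0,"wy": 0,"wz": 0,"claw": 0}]'

```text
t: 8.2
eef_pos: [0.5341, 0.2296, 0.2962]
eef_rot: [0.001, 0.717, 0.698, 0.002]
contact_force: [-7.1, -1.1, 13.5]
opening: 0.0096
gripper_force: 26.4
```

Call:
move_arm --steps '[{"tx": 0,"ty": 1.5,"tz": -0.8,"wx": 0,"wy": 0,"wz": 0,"claw": 0},{"tx": 0,"ty": 3.1,"tz": -1.5,"wx": 0,"wy": 0,"wz": 0,"claw": 0},{"tx": 0,"ty": 4.8,"tz": -2,"wx": 0,"wy": 0,"wz": 0,"claw": 0},{"tx": 0,"ty": 6.6,"tz": -2.3,"wx": 0,"wy": 0,"wz": 0,"claw": 0},{"tx": 0,"ty": 8.3,"tz": -2.4,"wx": 0,"wy": 0,"wz": 0,"claw": 0},{"tx": 0,"ty": 10,"tz": -2.4,"wx": 0,"wy": 0,"wz": 0,"claw": 0},{"tx": 0,"ty": 11.8,"tz": -2.2,"wx": 0,"wy": 0,"wz": 0,"claw": 0},{"tx": 0,"ty": 13.5,"tz": -1.8,"wx": 0,"wy": 0,"wz": 0,"claw": 0},{"tx": 0,"ty": 13.8,"tz": -1.7,"wx": 0,"wy": 0,"wz": 0,"claw": 0},{"tx": 0,"ty": 13.8,"tz": -1.7,"wx": 0,"wy": 0,"wz": 0,"claw": 0},{"tx": 0,"ty": 13.8,"tz": -1.7,"wx": 0,"wy": 0,"wz": 0,"claw": 0}]'

```text
t: 9.3
eef_pos: [0.6727, 0.2258, 0.3097]
eef_rot: [0.002, 0.717, 0.697, 0.004]
contact_force: [5.5, 1.3, 6.6]
opening: 0.0094
gripper_force: 26.0
```

```bash
python3 - <<'E'
from h import *
p,d,c=snap('top'); save('top1',cv2.resize(p[130:260,100:380],None,fx=2.8,fy=2.8,interpolation=cv2.INTER_CUBIC))
E
```

```text
(no output)
```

View pics/top1.png

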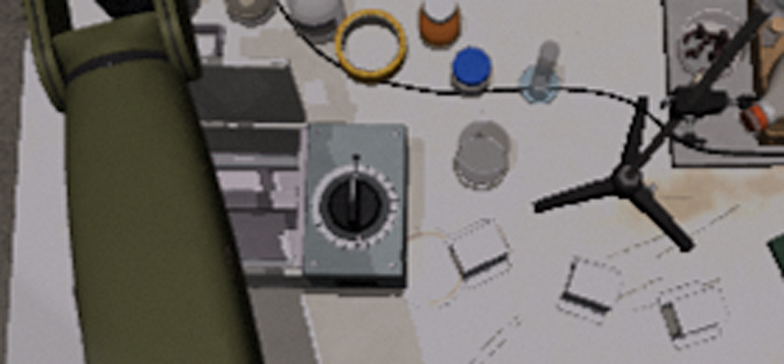

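Call:
move_arm --steps '[{"tx": 0,"ty": 0,"tz": 0,"wx": 0,"wy": 0,"wz": 0,"claw": 0.3},{"tx": 0,"ty": 0,"tz": 0,"wx": 0,"wy": 0,"wz": 0,"claw": 0.3},{"tx": 0,"ty": 0,"tz": 0,"wx": 0,"wy": 0,"wz": 0,"claw": 0.3},{"tx": 0,"ty": 0,"tz": -1.5,"wx": 0,"wy": 0,"wz": 0,"claw": 0.3},{"tx": 0,"ty": 0,"tz": -3,"wx": 0,"wy": 0,"wz": 0,"claw": 0.3},{"tx": 0,"ty": 0,"tz": -5.5,"wx": 0,"wy": 0,"wz": 0,"claw": 0.3},{"tx": 0,"ty": 0,"tz": -8.5,"wx": 0,"wy": 0,"wz": 0,"claw": 0.3},{"tx": 0,"ty": 0,"tz": -8.5,"wx": 0,"wy": 0,"wz": 0,"claw": 0.3},{"tx": 0,"ty": 0,"tz": -8.5,"wx": 0,"wy": 0,"wz": 0,"claw": 0.3}]'

```text
t: 10.25
eef_pos: [0.6709, 0.2257, 0.3937]
eef_rot: [0.001, 0.717, 0.698, 0.002]
contact_force: [-1.0, 0.1, -0.2]
opening: 0.0255
gripper_force: 0.0
```

```bash
python3 - <<'E'
from h import *
print(pose()[0],yaw())
f=go([.477,-.104,.38],down(25)); f=go([.477,-.104,.25],down(25),f)
E
```

```text
[0.67086336 0.22569086 0.39374901] -1.5454482064602373
t [-33.48 -18.5    1.26] w [ 0.004 -0.    -0.463] rows 7.7
t [ 0.  0. 13.] w [0. 0. 0.] rows 2.6
```

Call:
move_arm --steps '[{"tx": -33.5,"ty": -18.5,"tz": 0,"wx": 0,"wy": 0,"wz": -0.46,"claw": 0.8},{"tx": -33.5,"ty": -18.5,"tz": 0,"wx": 0,"wy": 0,"wz": -0.46,"claw": 0.8},{"tx": -33.5,"ty": -18.5,"tz": 0,"wx": 0,"wy": 0,"wz": -0.46,"claw": 0.8},{"tx": -33.5,"ty": -18.5,"tz": 0,"wx": 0,"wy": 0,"wz": -0.46,"claw": 0.8},{"tx": -33.5,"ty": -18.5,"tz": 0,"wx": 0,"wy": 0,"wz": -0.46,"claw": 0.8},{"tx": -33.5,"ty": -18.5,"tz": 0,"wx": 0,"wy": 0,"wz": -0.46,"claw": 0.8},{"tx": -33.5,"ty": -18.5,"tz": 0,"wx": 0,"wy": 0,"wz": -0.46,"claw": 0.8},{"tx": -33.5,"ty": -18.5,"tz": 14,"wx": 0,"wy": 0,"wz": -0.46,"claw": 0.8},{"tx": -33.5,"ty": -18.5,"tz": 14,"wx": 0,"wy": 0,"wz": -0.46,"claw": 0.8},{"tx": -33.5,"ty": -18.5,"tz": 14,"wx": 0,"wy": 0,"wz": -0.46,"claw": 0.8},{"tx": -33.5,"ty": -18.5,"tz": 14,"wx": 0,"wy": 0,"wz": -0.46,"claw": 0.8},{"tx": -33.5,"ty": -18.5,"tz": 14,"wx": 0,"wy": 0,"wz": -0.46,"claw": 0.8}]'

```text
t: 11.45
eef_pos: [0.4761, -0.1041, 0.2505]
eef_rot: [-0.001, 0.539, 0.842, -0.0]
contact_force: [0.9, -0.6, 0.6]
opening: 0.0683
gripper_force: 0.0
```

Call:
move_arm --steps '[{"tx": 0,"ty": 0,"tz": 0,"wx": 0,"wy": 0,"wz": 0,"claw": 0.8},{"tx": 0,"ty": 0,"tz": 0,"wx": 0,"wy": 0,"wz": 0,"claw": 0.8}]'

```text
t: 11.65
eef_pos: [0.4783, -0.1044, 0.2544]
eef_rot: [0.003, 0.538, 0.843, 0.001]
contact_force: [0.2, -0.0, 1.0]
opening: 0.0681
gripper_force: 0.0
```

```bash
cat > strips.py <<'E'
from h import *
print(pose()[0],yaw(),pose()[2]['t'])
p,d,c=snap('wrist'); save('w_last',p)
P=pts(d,c)
m=((P[...,2]>.062)&(P[...,2]<.076)&(P[...,1]<-.02)&(P[...,0]<.56)).astype(np.uint8)
n,l,s,cen=cv2.connectedComponentsWithStats(m)
for i in range(1,n):
    if s[i,4]>200:
        q=P[l==i]; r=cv2.minAreaRect(q[:,:2].astype(np.float32)*1000)
        a=r[2] if r[1][0]<r[1][1] else r[2]-90
        print(s[i],np.round(np.median(q,0),3),np.round(r[0],1),np.round(sorted(r[1]),1),'xyaw',round(a,1))
        go([r[0][0]/1000,r[0][1]/1000,.032],down(a))
E
python3 strips.py
```

```text
[ 0.47829818 -0.10437454  0.25442792] 24.858107743033507 11.65
[ 235  151   36   50 1744] [ 0.477 -0.103  0.069] [ 476.9 -103.7] [41.5 59.8] xyaw 25.3
t [ 0.18 -0.16 22.2 ] w [ 0.004  0.003 -0.007] rows 4.4
```

Call:
move_arm --steps '[{"tx": 0.2,"ty": -0.2,"tz": 5,"wx": 0,"wy": 0,"wz": -0.01,"claw": 0.8},{"tx": 0.2,"ty": -0.2,"tz": 10,"wx": 0,"wy": 0,"wz": -0.01,"claw": 0.8},{"tx": 0.2,"ty": -0.2,"tz": 15,"wx": 0,"wy": 0,"wz": -0.01,"claw": 0.8},{"tx": 0.2,"ty": -0.2,"tz": 19,"wx": 0,"wy": 0,"wz": -0.01,"claw": 0.8},{"tx": 0.2,"ty": -0.2,"tz": 21.5,"wx": 0,"wy": 0,"wz": -0.01,"claw": 0.8},{"tx": 0.2,"ty": -0.2,"tz": 22.2,"wx": 0,"wy": 0,"wz": -0.01,"claw": 0.8},{"tx": 0.2,"ty": -0.2,"tz": 22.2,"wx": 0,"wy": 0,"wz": -0.01,"claw": 0.8},{"tx": 0.2,"ty": -0.2,"tz": 22.2,"wx": 0,"wy": 0,"wz": -0.01,"claw": 0},{"tx": 0.2,"ty": -0.2,"tz": 22.2,"wx": 0,"wy": 0,"wz": -0.01,"claw": 0},{"tx": 0.2,"ty": -0.2,"tz": 22.2,"wx": 0,"wy": 0,"wz": -0.01,"claw": 0},{"tx": 0.2,"ty": -0.2,"tz": 22.2,"wx": 0,"wy": 0,"wz": -0.01,"claw": 0},{"tx": 0.2,"ty": -0.2,"tz": 22.2,"wx": 0,"wy": 0,"wz": -0.01,"claw": 0}]' --force 40

```text
t: 12.9
eef_pos: [0.476, -0.1039, 0.0315]
eef_rot: [0.002, 0.534, 0.845, 0.001]
contact_force: [1.8, 1.3, 7.0]
opening: 0.0417
gripper_force: 41.4
```

```bash
cat > bay.py <<'E'
from h import *
import sys
off=float(sys.argv[1]); grip=float(sys.argv[2])
# chest origin (.529,.230), yaw -1.5deg; grip = tcp z above strip bottom
C=np.array([.529,.230]); a=np.radians(-1.5); ax=np.array([np.cos(a),np.sin(a)]); ay=np.array([-np.sin(a),np.cos(a)])
b=C+ay*off; print('bay xy',b,'now',pose()[0],yaw())
f=go([*pose()[0][:2],.32],pose()[1]); f=go([*b,.32],down(-1.5),f)
go([*b,.130-.066+.012+grip],down(-1.5),f)
go([*b,.130-.066+grip],down(-1.5),f)
E
python3 bay.py .078 .032
```

```text
bay xy [0.5310418  0.30797327] now [ 0.47604072 -0.10394926  0.03151806] 25.384812488397976
t [ -0.1    0.11 -28.85] w [0. 0. 0.] rows 5.8
t [ 3.486e+01  2.263e+01 -3.000e-02] w [0.004 0.002 0.469] rows 8.3
t [ 0.   0.  21.2] w [0. 0. 0.] rows 4.2
t [ 0.   0.  22.4] w [0. 0. 0.] rows 4.5
```

Call:
move_arm --steps '[{"tx": 0,"ty": 0,"tz": -2,"wx": 0,"wy": 0,"wz": 0,"claw": 0},{"tx": 0,"ty": 0,"tz": -5,"wx": 0,"wy": 0,"wz": 0,"claw": 0},{"tx": 0,"ty": 0,"tz": -9,"wx": 0,"wy": 0,"wz": 0,"claw": 0},{"tx": 0,"ty": 0,"tz": -13,"wx": 0,"wy": 0,"wz": 0,"claw": 0},{"tx": 0,"ty": 0,"tz": -17,"wx": 0,"wy": 0,"wz": 0,"claw": 0},{"tx": 0,"ty": 0,"tz": -21,"wx": 0,"wy": 0,"wz": 0,"claw": 0},{"tx": 0,"ty": 0,"tz": -25,"wx": 0,"wy": 0,"wz": 0,"claw": 0},{"tx": 0,"ty": 0,"tz": -28,"wx": 0,"wy": 0,"wz": 0,"claw": 0},{"tx": 0,"ty": 0,"tz": -29,"wx": 0,"wy": 0,"wz": 0,"claw": 0},{"tx": 0,"ty": 0,"tz": -29,"wx": 0,"wy": 0,"wz": 0,"claw": 0}]'

```text
t: 13.9
eef_pos: [0.4742, -0.1035, 0.3204]
eef_rot: [0.002, 0.534, 0.845, 0.0]
contact_force: [0.7, 0.6, -1.7]
opening: 0.0419
gripper_force: 41.4
```

Call:
move_arm --steps '[{"tx": 3.5,"ty": 2.3,"tz": 0,"wx": 0,"wy": 0,"wz": 0.05,"claw": 0},{"tx": 7,"ty": 4.6,"tz": 0,"wx": 0,"wy": 0,"wz": 0.1,"claw": 0},{"tx": 10.5,"ty": 6.8,"tz": 0,"wx": 0,"wy": 0,"wz": 0.15,"claw": 0},{"tx": 14,"ty": 9,"tz": 0,"wx": 0,"wy": 0,"wz": 0.2,"claw": 0},{"tx": 17.5,"ty": 11.3,"tz": 0,"wx": 0,"wy": 0,"wz": 0.25,"claw": 0},{"tx": 21,"ty": 13.6,"tz": 0,"wx": 0,"wy": 0,"wz": 0.3,"claw": 0},{"tx": 24.5,"ty": 15.9,"tz": 0,"wx": 0,"wy": 0,"wz": 0.35,"claw": 0},{"tx": 28,"ty": 18.2,"tz": 0,"wx": 0,"wy": 0,"wz": 0.4,"claw": 0},{"tx": 31.5,"ty": 20.5,"tz": 0,"wx": 0,"wy": 0,"wz": 0.44,"claw": 0},{"tx": 34,"ty": 22,"tz": 0,"wx": 0,"wy": 0,"wz": 0.47,"claw": 0},{"tx": 34.9,"ty": 22.6,"tz": 0,"wx": 0,"wy": 0,"wz": 0.47,"claw": 0},{"tx": 34.9,"ty": 22.6,"tz": 0,"wx": 0,"wy": 0,"wz": 0.47,"claw": 0}]'

```text
t: 15.1
eef_pos: [0.5275, 0.3093, 0.3157]
eef_rot: [-0.001, 0.716, 0.698, -0.002]
contact_force: [0.1, -0.8, -1.6]
opening: 0.0415
gripper_force: 41.4
```

```bash
python3 bay.py .078 .032; python3 - <<'E'
from h import *
p,d,c=snap('wrist'); save('bay1',p); np.savez('bay1.npz',p=p,d=d,**c)
P=pts(d,c)
m=(abs(P[...,2]-.130)<.006)&(abs(P[...,0]-.529)<.03)&(P[...,1]<.26)&(P[...,1]>.12)
q=P[m]; print(len(q)); r=cv2.minAreaRect(q[:,:2].astype(np.float32)*1000); print(r,np.median(q,0))
E
```

```text
bay xy [0.5310418  0.30797327] now [0.52748626 0.30934621 0.31571203] -1.4150154611025967
t [-0.   -0.   -0.43] w [0. 0. 0.] rows 0.1
t [-0.13  0.36 -0.  ] w [-0.004  0.002  0.001] rows 0.1
t [ 0.   0.  21.2] w [0. 0. 0.] rows 4.2
t [ 0.   0.  22.4] w [0. 0. 0.] rows 4.5
0
((0.0, 0.0), (0.0, 0.0), 0.0) [nan nan nan]
  return _methods._mean(a, axis=axis, dtype=dtype,
  ret = um.true_divide(
```

View pics/bay1.png

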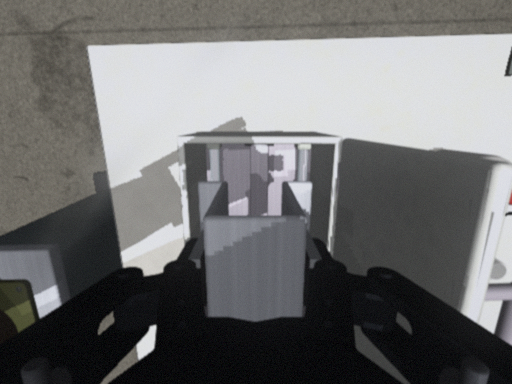

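The picture shows the gripped strip (205-305, 182-318) over the bay, with the bar at columns 249-268 and the rim between columns 183 and 337.

```bash
python3 - <<'E'
from h import *
z=np.load('bay1.npz');P=pts(z['d'],z)
for row in (150,160,170):
    print(row,[(u,*(P[row,u]*1000).round().astype(int)) for u in range(238,282,3)])
q=P[136:142,180:340].reshape(-1,3); q=q[abs(q[:,2]-.15)<.008]; print(q.min(0),q.max(0))
E
```

```text
150 [(238, np.int64(501), np.int64(331), np.int64(19)), (241, np.int64(506), np.int64(331), np.int64(16)), (244, np.int64(511), np.int64(331), np.int64(17)), (247, np.int64(515), np.int64(331), np.int64(17)), (250, np.int64(523), np.int64(342), np.int64(128)), (253, np.int64(526), np.int64(342), np.int64(128)), (256, np.int64(530), np.int64(342), np.int64(129)), (259, np.int64(533), np.int64(342), np.int64(129)), (262, np.int64(537), np.int64(342), np.int64(129)), (265, np.int64(540), np.int64(341), np.int64(128)), (268, np.int64(544), np.int64(341), np.int64(128)), (271, np.int64(553), np.int64(330), np.int64(16)), (274, np.int64(557), np.int64(330), np.int64(18)), (277, np.int64(562), np.int64(330), np.int64(16)), (280, np.int64(567), np.int64(330), np.int64(17))]
160 [(238, np.int64(501), np.int64(316), np.int64(18)), (241, np.int64(505), np.int64(315), np.int64(16)), (244, np.int64(510), np.int64(315), np.int64(17)), (247, np.int64(515), np.int64(315), np.int64(17)), (250, np.int64(522), np.int64(330), np.int64(128)), (253, np.int64(526), np.int64(330), np.int64(128)), (256, np.i
[... 598 characters left out ...]
.int64(17)), (247, np.int64(514), np.int64(299), np.int64(18)), (250, np.int64(522), np.int64(318), np.int64(128)), (253, np.int64(525), np.int64(318), np.int64(127)), (256, np.int64(529), np.int64(318), np.int64(129)), (259, np.int64(533), np.int64(318), np.int64(128)), (262, np.int64(536), np.int64(318), np.int64(128)), (265, np.int64(540), np.int64(318), np.int64(129)), (268, np.int64(548), np.int64(299), np.int64(18)), (271, np.int64(553), np.int64(299), np.int64(18)), (274, np.int64(557), np.int64(298), np.int64(16)), (277, np.int64(562), np.int64(298), np.int64(18)), (280, np.int64(567), np.int64(298), np.int64(17))]
[0.44696689 0.35131523 0.14661114] [0.61982898 0.36081467 0.15118772]
```

Call:
move_arm --steps '[{"tx": -0.1,"ty": 0.35,"tz": 2,"wx": 0,"wy": 0,"wz": 0,"claw": 0},{"tx": -0.1,"ty": 0.35,"tz": 5,"wx": 0,"wy": 0,"wz": 0,"claw": 0},{"tx": -0.1,"ty": 0.35,"tz": 8,"wx": 0,"wy": 0,"wz": 0,"claw": 0},{"tx": -0.1,"ty": 0.35,"tz": 11,"wx": 0,"wy": 0,"wz": 0,"claw": 0},{"tx": -0.1,"ty": 0.35,"tz": 13.5,"wx": 0,"wy": 0,"wz": 0,"claw": 0},{"tx": -0.1,"ty": 0.35,"tz": 13.5,"wx": 0,"wy": 0,"wz": 0,"claw": 0},{"tx": -0.1,"ty": 0.35,"tz": 13.5,"wx": 0,"wy": 0,"wz": 0,"claw": 0}]'

```text
t: 15.85
eef_pos: [0.5318, 0.3064, 0.1838]
eef_rot: [-0.0, 0.717, 0.697, -0.001]
contact_force: [-0.0, -0.1, -1.3]
opening: 0.0415
gripper_force: 41.3
```

```bash
python3 bay.py .078 .032
```

```text
bay xy [0.5310418  0.30797327] now [0.53182764 0.30640451 0.18378364] -1.6237980850242593
t [-1.000e-02 -1.000e-02 -1.362e+01] w [0. 0. 0.] rows 2.7
t [ 0.15 -0.08 -0.  ] w [-0.001  0.001 -0.002] rows 0.0
t [ 0.   0.  21.2] w [0. 0. 0.] rows 4.2
t [ 0.   0.  22.4] w [0. 0. 0.] rows 4.5
```

Call:
move_arm --steps '[{"tx": 0.1,"ty": -0.1,"tz": 2,"wx": 0,"wy": 0,"wz": 0,"claw": 0},{"tx": 0.1,"ty": -0.1,"tz": 4,"wx": 0,"wy": 0,"wz": 0,"claw": 0},{"tx": 0.1,"ty": -0.1,"tz": 6,"wx": 0,"wy": 0,"wz": 0,"claw": 0},{"tx": 0.1,"ty": -0.1,"tz": 7.5,"wx": 0,"wy": 0,"wz": 0,"claw": 0},{"tx": 0.1,"ty": -0.1,"tz": 8.3,"wx": 0,"wy": 0,"wz": 0,"claw": 0},{"tx": 0.1,"ty": -0.1,"tz": 8.7,"wx": 0,"wy": 0,"wz": 0,"claw": 0},{"tx": 0.1,"ty": -0.1,"tz": 8.7,"wx": 0,"wy": 0,"wz": 0,"claw": 0}]'

```text
t: 16.55
eef_pos: [0.5312, 0.3088, 0.0973]
eef_rot: [0.0, 0.717, 0.697, 0.0]
contact_force: [-0.1, 0.7, -1.9]
opening: 0.0416
gripper_force: 41.4
```

Call:
move_arm --steps '[{"tx": 0,"ty": 0,"tz": 0.1,"wx": 0,"wy": 0,"wz": 0,"claw": 0.7},{"tx": 0,"ty": 0,"tz": 0.1,"wx": 0,"wy": 0,"wz": 0,"claw": 0.7},{"tx": 0,"ty": 0,"tz": 0.1,"wx": 0,"wy": 0,"wz": 0,"claw": 0.7},{"tx": 0,"ty": 0,"tz": 0.1,"wx": 0,"wy": 0,"wz": 0,"claw": 0.7},{"tx": 0,"ty": 0,"tz": -2,"wx": 0,"wy": 0,"wz": 0,"claw": 0.7},{"tx": 0,"ty": 0,"tz": -5,"wx": 0,"wy": 0,"wz": 0,"claw": 0.7},{"tx": 0,"ty": 0,"tz": -9,"wx": 0,"wy": 0,"wz": 0,"claw": 0.7},{"tx": 0,"ty": 0,"tz": -13,"wx": 0,"wy": 0,"wz": 0,"claw": 0.7},{"tx": 0,"ty": 0,"tz": -18,"wx": 0,"wy": 0,"wz": 0,"claw": 0.7},{"tx": 0,"ty": 0,"tz": -22,"wx": 0,"wy": 0,"wz": 0,"claw": 0.7},{"tx": 0,"ty": 0,"tz": -22,"wx": 0,"wy": 0,"wz": 0,"claw": 0.7}]'

```text
t: 17.65
eef_pos: [0.5334, 0.31, 0.3263]
eef_rot: [0.002, 0.717, 0.698, 0.007]
contact_force: [0.2, -0.7, 1.7]
opening: 0.0598
gripper_force: 0.0
```

```bash
cat > hung.py <<'E'
from h import *
print(pose()[0],yaw())
p,d,c=snap('wrist'); P=pts(d,c)
m=((abs(P[...,2]-.134)<.008)&(abs(P[...,0]-.53)<.04)&(P[...,1]>.11)&(P[...,1]<.35)).astype(np.uint8)
n,l,s,_=cv2.connectedComponentsWithStats(m)
for i in range(1,n):
    if s[i,4]>100:
        q=P[l==i]; q=q[np.isfinite(q).all(1)]; r=cv2.minAreaRect(q[:,:2].astype(np.float32)*1000); print(np.median(q,0).round(3),np.round(r[0],1),np.round(r[1],1),round(r[2],1),'z sd',q[:,2].std().round(4))
E
python3 hung.py; python3 - <<'E'
from h import *
f=go([.430,-.243,.32],down(-20)); f=go([.430,-.243,.25],down(-20),f)
E
```

```text
[0.53342857 0.31004338 0.32634811] -1.545666884436007
[0.53  0.276 0.13 ] [528.1 230.3] [241.   41.4] 87.3 z sd 0.0021
t [-55.51  -8.75  -0.07] w [ 0.007 -0.005  0.322] rows 11.2
t [0. 0. 7.] w [0. 0. 0.] rows 1.4
```

Call:
move_arm --steps '[{"tx": -55.5,"ty": -8.7,"tz": 0,"wx": 0,"wy": 0,"wz": 0.32,"claw": 0.8},{"tx": -55.5,"ty": -8.7,"tz": 0,"wx": 0,"wy": 0,"wz": 0.32,"claw": 0.8},{"tx": -55.5,"ty": -8.7,"tz": 0,"wx": 0,"wy": 0,"wz": 0.32,"claw": 0.8},{"tx": -55.5,"ty": -8.7,"tz": 0,"wx": 0,"wy": 0,"wz": 0.32,"claw": 0.8},{"tx": -55.5,"ty": -8.7,"tz": 0,"wx": 0,"wy": 0,"wz": 0.32,"claw": 0.8},{"tx": -55.5,"ty": -8.7,"tz": 0,"wx": 0,"wy": 0,"wz": 0.32,"claw": 0.8},{"tx": -55.5,"ty": -8.7,"tz": 0,"wx": 0,"wy": 0,"wz": 0.32,"claw": 0.8},{"tx": -55.5,"ty": -8.7,"tz": 0,"wx": 0,"wy": 0,"wz": 0.32,"claw": 0.8},{"tx": -55.5,"ty": -8.7,"tz": 0,"wx": 0,"wy": 0,"wz": 0.32,"claw": 0.8},{"tx": -55.5,"ty": -8.7,"tz": 0,"wx": 0,"wy": 0,"wz": 0.32,"claw": 0.8},{"tx": -55.5,"ty": -8.7,"tz": 0,"wx": 0,"wy": 0,"wz": 0.32,"claw": 0.8},{"tx": -55.5,"ty": -8.7,"tz": 7,"wx": 0,"wy": 0,"wz": 0.32,"claw": 0.8}]'

```text
t: 18.9
eef_pos: [0.4308, -0.2464, 0.2728]
eef_rot: [0.006, 0.82, 0.572, 0.001]
contact_force: [1.6, 0.3, -0.0]
opening: 0.0682
gripper_force: 0.0
```

Call:
move_arm --steps '[{"tx": 0,"ty": 0,"tz": 4,"wx": 0,"wy": 0,"wz": 0,"claw": 0.8},{"tx": 0,"ty": 0,"tz": 5,"wx": 0,"wy": 0,"wz": 0,"claw": 0.8},{"tx": 0,"ty": 0,"tz": 5,"wx": 0,"wy": 0,"wz": 0,"claw": 0.8},{"tx": 0,"ty": 0,"tz": 5,"wx": 0,"wy": 0,"wz": 0,"claw": 0.8}]'

```text
t: 19.3
eef_pos: [0.4303, -0.2403, 0.2191]
eef_rot: [0.001, 0.818, 0.575, 0.0]
contact_force: [0.1, -0.3, 0.7]
opening: 0.0682
gripper_force: 0.0
```

```bash
python3 strips.py
```

```text
[ 0.43033413 -0.24028761  0.21907519] -19.835978829026253 19.3
[ 236  158   40   56 2098] [ 0.431 -0.242  0.069] [ 430.7 -243. ] [41.2 60. ] xyaw -20.8
t [-2.20e-01  1.00e-02  1.88e+01] w [0.004 0.001 0.018] rows 3.8
[ 236  263   56   55 1614] [ 0.398 -0.366  0.069] [ 396.7 -368. ] [42.5 60. ] xyaw 16.9
t [-13.13   1.05  18.82] w [ 0.003  0.002 -0.641] rows 4.6
```

Call:
move_arm --steps '[{"tx": -0.2,"ty": 0,"tz": 4,"wx": 0,"wy": 0,"wz": 0.02,"claw": 0.8},{"tx": -0.2,"ty": 0,"tz": 8,"wx": 0,"wy": 0,"wz": 0.02,"claw": 0.8},{"tx": -0.2,"ty": 0,"tz": 12,"wx": 0,"wy": 0,"wz": 0.02,"claw": 0.8},{"tx": -0.2,"ty": 0,"tz": 15.5,"wx": 0,"wy": 0,"wz": 0.02,"claw": 0.8},{"tx": -0.2,"ty": 0,"tz": 18,"wx": 0,"wy": 0,"wz": 0.02,"claw": 0.8},{"tx": -0.2,"ty": 0,"tz": 18.7,"wx": 0,"wy": 0,"wz": 0.02,"claw": 0.8},{"tx": -0.2,"ty": 0,"tz": 18.7,"wx": 0,"wy": 0,"wz": 0.02,"claw": 0.8},{"tx": -0.2,"ty": 0,"tz": 18.7,"wx": 0,"wy": 0,"wz": 0.02,"claw": 0},{"tx": -0.2,"ty": 0,"tz": 18.7,"wx": 0,"wy": 0,"wz": 0.02,"claw": 0},{"tx": -0.2,"ty": 0,"tz": 18.7,"wx": 0,"wy": 0,"wz": 0.02,"claw": 0},{"tx": -0.2,"ty": 0,"tz": 18.7,"wx": 0,"wy": 0,"wz": 0.02,"claw": 0},{"tx": -0.2,"ty": 0,"tz": 18.7,"wx": 0,"wy": 0,"wz": 0.02,"claw": 0}]' --force 40

```text
t: 20.55
eef_pos: [0.4308, -0.2434, 0.0332]
eef_rot: [0.002, 0.824, 0.566, 0.001]
contact_force: [0.3, -0.2, 6.9]
opening: 0.0413
gripper_force: 42.6
```

```bash
python3 bay.py 0 .032
```

```text
bay xy [0.529 0.23 ] now [ 0.4307677  -0.24338303  0.03321493] -21.022288904208402
t [ -0.03   0.14 -28.68] w [0. 0. 0.] rows 5.7
t [47.71 -7.81 -0.09] w [ 0.004  0.002 -0.341] rows 9.7
t [ 0.   0.  21.2] w [0. 0. 0.] rows 4.2
t [ 0.   0.  22.4] w [0. 0. 0.] rows 4.5
```

Call:
move_arm --steps '[{"tx": 0,"ty": 0,"tz": -2,"wx": 0,"wy": 0,"wz": 0,"claw": 0},{"tx": 0,"ty": 0,"tz": -5,"wx": 0,"wy": 0,"wz": 0,"claw": 0},{"tx": 0,"ty": 0,"tz": -9,"wx": 0,"wy": 0,"wz": 0,"claw": 0},{"tx": 0,"ty": 0,"tz": -13,"wx": 0,"wy": 0,"wz": 0,"claw": 0},{"tx": 0,"ty": 0,"tz": -17,"wx": 0,"wy": 0,"wz": 0,"claw": 0},{"tx": 0,"ty": 0,"tz": -21,"wx": 0,"wy": 0,"wz": 0,"claw": 0},{"tx": 0,"ty": 0,"tz": -25,"wx": 0,"wy": 0,"wz": 0,"claw": 0},{"tx": 0,"ty": 0,"tz": -28,"wx": 0,"wy": 0,"wz": 0,"claw": 0},{"tx": 0,"ty": 0,"tz": -28.7,"wx": 0,"wy": 0,"wz": 0,"claw": 0},{"tx": 0,"ty": 0,"tz": -28.7,"wx": 0,"wy": 0,"wz": 0,"claw": 0}]'

```text
t: 21.55
eef_pos: [0.4291, -0.2423, 0.3184]
eef_rot: [0.001, 0.824, 0.566, 0.0]
contact_force: [0.5, 0.2, -1.4]
opening: 0.0415
gripper_force: 41.9
```

Call:
move_arm --steps '[{"tx": 4.5,"ty": -0.7,"tz": 0,"wx": 0,"wy": 0,"wz": -0.03,"claw": 0},{"tx": 9,"ty": -1.5,"tz": 0,"wx": 0,"wy": 0,"wz": -0.06,"claw": 0},{"tx": 13.5,"ty": -2.2,"tz": 0,"wx": 0,"wy": 0,"wz": -0.09,"claw": 0},{"tx": 18,"ty": -3,"tz": 0,"wx": 0,"wy": 0,"wz": -0.12,"claw": 0},{"tx": 22.5,"ty": -3.7,"tz": 0,"wx": 0,"wy": 0,"wz": -0.16,"claw": 0},{"tx": 27,"ty": -4.4,"tz": 0,"wx": 0,"wy": 0,"wz": -0.2,"claw": 0},{"tx": 31.5,"ty": -5.1,"tz": 0,"wx": 0,"wy": 0,"wz": -0.24,"claw": 0},{"tx": 36,"ty": -5.9,"tz": 0,"wx": 0,"wy": 0,"wz": -0.28,"claw": 0},{"tx": 40.5,"ty": -6.6,"tz": 0,"wx": 0,"wy": 0,"wz": -0.32,"claw": 0},{"tx": 44.5,"ty": -7.3,"tz": 0,"wx": 0,"wy": 0,"wz": -0.34,"claw": 0},{"tx": 47,"ty": -7.7,"tz": 0,"wx": 0,"wy": 0,"wz": -0.34,"claw": 0},{"tx": 47.7,"ty": -7.8,"tz": 0,"wx": 0,"wy": 0,"wz": -0.34,"claw": 0}]'

```text
t: 22.75
eef_pos: [0.526, 0.2331, 0.3134]
eef_rot: [-0.002, 0.715, 0.699, -0.003]
contact_force: [0.1, -0.3, -1.9]
opening: 0.0416
gripper_force: 41.8
```

Call:
move_arm --steps '[{"tx": 0,"ty": 0,"tz": 3,"wx": 0,"wy": 0,"wz": 0,"claw": 0},{"tx": 0,"ty": 0,"tz": 7,"wx": 0,"wy": 0,"wz": 0,"claw": 0},{"tx": 0,"ty": 0,"tz": 11,"wx": 0,"wy": 0,"wz": 0,"claw": 0},{"tx": 0,"ty": 0,"tz": 13,"wx": 0,"wy": 0,"wz": 0,"claw": 0},{"tx": 0,"ty": 0,"tz": 13,"wx": 0,"wy": 0,"wz": 0,"claw": 0},{"tx": 0,"ty": 0,"tz": 13,"wx": 0,"wy": 0,"wz": 0,"claw": 0}]'

```text
t: 23.35
eef_pos: [0.5267, 0.2303, 0.1866]
eef_rot: [-0.0, 0.717, 0.697, -0.001]
contact_force: [0.0, -0.5, -0.6]
opening: 0.0416
gripper_force: 41.7
```

```bash
python3 bay.py 0 .032; python3 hung.py; cat h.py >/dev/null
```

```text
bay xy [0.529 0.23 ] now [0.52669491 0.23026464 0.18657943] -1.588729941627299
t [-1.000e-02 -3.000e-02 -1.334e+01] w [0. 0. 0.] rows 2.7
t [-0.02  0.23 -0.  ] w [-0.002  0.001 -0.002] rows 0.0
t [ 0.   0.  21.2] w [0. 0. 0.] rows 4.2
t [ 0.   0.  22.4] w [0. 0. 0.] rows 4.5
[0.52669491 0.23026464 0.18657943] -1.588729941627299
[0.531 0.304 0.133] [531.3 289.8] [121.1  42.1] 88.6 z sd 0.002
```

Call:
move_arm --steps '[{"tx": 0,"ty": 0.25,"tz": 2,"wx": 0,"wy": 0,"wz": 0,"claw": 0},{"tx": 0,"ty": 0.25,"tz": 4,"wx": 0,"wy": 0,"wz": 0,"claw": 0},{"tx": 0,"ty": 0.25,"tz": 6,"wx": 0,"wy": 0,"wz": 0,"claw": 0},{"tx": 0,"ty": 0.25,"tz": 7.7,"wx": 0,"wy": 0,"wz": 0,"claw": 0},{"tx": 0,"ty": 0.25,"tz": 8.5,"wx": 0,"wy": 0,"wz": 0,"claw": 0},{"tx": 0,"ty": 0.25,"tz": 8.9,"wx": 0,"wy": 0,"wz": 0,"claw": 0},{"tx": 0,"ty": 0.25,"tz": 8.9,"wx": 0,"wy": 0,"wz": 0,"claw": 0}]'

```text
t: 24.1
eef_pos: [0.5304, 0.2312, 0.0995]
eef_rot: [0.0, 0.717, 0.697, 0.001]
contact_force: [0.4, 0.6, -2.1]
opening: 0.0416
gripper_force: 41.8
```

Call:
move_arm --steps '[{"tx": 0,"ty": 0,"tz": 0.1,"wx": 0,"wy": 0,"wz": 0,"claw": 0.7},{"tx": 0,"ty": 0,"tz": 0.1,"wx": 0,"wy": 0,"wz": 0,"claw": 0.7},{"tx": 0,"ty": 0,"tz": 0.1,"wx": 0,"wy": 0,"wz": 0,"claw": 0.7},{"tx": 0,"ty": 0,"tz": 0.1,"wx": 0,"wy": 0,"wz": 0,"claw": 0.7},{"tx": 0,"ty": 0,"tz": -2,"wx": 0,"wy": 0,"wz": 0,"claw": 0.7},{"tx": 0,"ty": 0,"tz": -5,"wx": 0,"wy": 0,"wz": 0,"claw": 0.7},{"tx": 0,"ty": 0,"tz": -9,"wx": 0,"wy": 0,"wz": 0,"claw": 0.7},{"tx": 0,"ty": 0,"tz": -13,"wx": 0,"wy": 0,"wz": 0,"claw": 0.7},{"tx": 0,"ty": 0,"tz": -18,"wx": 0,"wy": 0,"wz": 0,"claw": 0.7},{"tx": 0,"ty": 0,"tz": -22,"wx": 0,"wy": 0,"wz": 0,"claw": 0.7},{"tx": 0,"ty": 0,"tz": -22,"wx": 0,"wy": 0,"wz": 0,"claw": 0.7}]'

```text
t: 25.2
eef_pos: [0.5324, 0.232, 0.3277]
eef_rot: [0.003, 0.717, 0.697, 0.006]
contact_force: [-0.2, -0.7, 0.8]
opening: 0.0598
gripper_force: 0.0
```

```bash
python3 hung.py; python3 - <<'E'
from h import *
f=go([.397,-.368,.32],down(17)); f=go([.397,-.368,.22],down(17),f)
p,d,c=snap('top'); P=pts(d,c)
m=((P[...,2]>.062)&(P[...,2]<.078)&(P[...,1]<-.02)&(P[...,1]>-.5)&(P[...,0]<.56)).astype(np.uint8)
n,l,s,_=cv2.connectedComponentsWithStats(m)
for i in range(1,n):
    if s[i,4]>40: print(np.round(cv2.minAreaRect(P[l==i][:,:2].astype(np.float32)*1000)[0]))
E
```

```text
[0.53239707 0.23195097 0.32769044] -1.5454864990589916
[0.53  0.256 0.133] [531.2 230. ] [239.9  42.3] 89.9 z sd 0.002
t [-60.3  -11.81   0.09] w [ 0.009 -0.002 -0.324] rows 12.3
t [ 0.  0. 10.] w [0. 0. 0.] rows 2.0
[ 398. -370.]
```

Call:
move_arm --steps '[{"tx": -60.3,"ty": -11.8,"tz": 0,"wx": 0,"wy": 0,"wz": -0.32,"claw": 0.8},{"tx": -60.3,"ty": -11.8,"tz": 0,"wx": 0,"wy": 0,"wz": -0.32,"claw": 0.8},{"tx": -60.3,"ty": -11.8,"tz": 0,"wx": 0,"wy": 0,"wz": -0.32,"claw": 0.8},{"tx": -60.3,"ty": -11.8,"tz": 0,"wx": 0,"wy": 0,"wz": -0.32,"claw": 0.8},{"tx": -60.3,"ty": -11.8,"tz": 0,"wx": 0,"wy": 0,"wz": -0.32,"claw": 0.8},{"tx": -60.3,"ty": -11.8,"tz": 0,"wx": 0,"wy": 0,"wz": -0.32,"claw": 0.8},{"tx": -60.3,"ty": -11.8,"tz": 0,"wx": 0,"wy": 0,"wz": -0.32,"claw": 0.8},{"tx": -60.3,"ty": -11.8,"tz": 0,"wx": 0,"wy": 0,"wz": -0.32,"claw": 0.8},{"tx": -60.3,"ty": -11.8,"tz": 0,"wx": 0,"wy": 0,"wz": -0.32,"claw": 0.8},{"tx": -60.3,"ty": -11.8,"tz": 0,"wx": 0,"wy": 0,"wz": -0.32,"claw": 0.8},{"tx": -60.3,"ty": -11.8,"tz": 0,"wx": 0,"wy": 0,"wz": -0.32,"claw": 0.8},{"tx": -60.3,"ty": -11.8,"tz": 0,"wx": 0,"wy": 0,"wz": -0.32,"claw": 0.8}]'

```text
t: 26.5
eef_pos: [0.3982, -0.3509, 0.3159]
eef_rot: [-0.002, 0.596, 0.803, 0.0]
contact_force: [0.8, 0.8, 0.1]
opening: 0.0686
gripper_force: 0.0
```

Call:
move_arm --steps '[{"tx": -1.3,"ty": 0,"tz": 4,"wx": 0,"wy": 0,"wz": 0,"claw": 0.8},{"tx": -1.3,"ty": 0,"tz": 8,"wx": 0,"wy": 0,"wz": 0,"claw": 0.8},{"tx": -1.3,"ty": 0,"tz": 10,"wx": 0,"wy": 0,"wz": 0,"claw": 0.8},{"tx": -1.3,"ty": 0,"tz": 10,"wx": 0,"wy": 0,"wz": 0,"claw": 0.8},{"tx": -1.3,"ty": 0,"tz": 10,"wx": 0,"wy": 0,"wz": 0,"claw": 0.8}]'

```text
t: 27.0
eef_pos: [0.403, -0.3615, 0.2173]
eef_rot: [-0.001, 0.596, 0.803, 0.0]
contact_force: [-0.6, -0.6, 0.7]
opening: 0.0683
gripper_force: 0.0
```

```bash
python3 strips.py
```

```text
[ 0.40303316 -0.36151442  0.21730265] 16.79148808374318 27.0
[ 227  161   40   55 2109] [ 0.396 -0.367  0.069] [ 396.2 -368.2] [42.  59.4] xyaw 17.0
t [-0.36 -0.89 18.7 ] w [ 0.     0.    -0.004] rows 3.7
```

Call:
move_arm --steps '[{"tx": -0.4,"ty": -0.9,"tz": 4,"wx": 0,"wy": 0,"wz": 0,"claw": 0.8},{"tx": -0.4,"ty": -0.9,"tz": 8,"wx": 0,"wy": 0,"wz": 0,"claw": 0.8},{"tx": -0.4,"ty": -0.9,"tz": 10,"wx": 0,"wy": 0,"wz": 0,"claw": 0.8},{"tx": -0.4,"ty": -0.9,"tz": 10,"wx": 0,"wy": 0,"wz": 0,"claw": 0.8},{"tx": -0.4,"ty": -0.9,"tz": 10,"wx": 0,"wy": 0,"wz": 0,"claw": 0.8}]'

```text
t: 27.55
eef_pos: [0.397, -0.3693, 0.1206]
eef_rot: [0.001, 0.596, 0.803, -0.0]
contact_force: [0.0, -0.8, 0.8]
opening: 0.0688
gripper_force: 0.0
```

```bash
python3 - <<'E'
from h import *
print(pose()[0]); go([.3965,-.3685,.032],down(17))
E
```

```text
[ 0.39699063 -0.36930427  0.12058835]
t [ 0.11 -0.03  8.86] w [ 0.001  0.003 -0.003] rows 1.8
```

Call:
move_arm --steps '[{"tx": 0.1,"ty": 0,"tz": 3,"wx": 0,"wy": 0,"wz": 0,"claw": 0.8},{"tx": 0.1,"ty": 0,"tz": 6,"wx": 0,"wy": 0,"wz": 0,"claw": 0.8},{"tx": 0.1,"ty": 0,"tz": 8,"wx": 0,"wy": 0,"wz": 0,"claw": 0.8},{"tx": 0.1,"ty": 0,"tz": 8.8,"wx": 0,"wy": 0,"wz": 0,"claw": 0.8},{"tx": 0.1,"ty": 0,"tz": 8.8,"wx": 0,"wy": 0,"wz": 0,"claw": 0.8},{"tx": 0.1,"ty": 0,"tz": 8.8,"wx": 0,"wy": 0,"wz": 0,"claw": 0},{"tx": 0.1,"ty": 0,"tz": 8.8,"wx": 0,"wy": 0,"wz": 0,"claw": 0},{"tx": 0.1,"ty": 0,"tz": 8.8,"wx": 0,"wy": 0,"wz": 0,"claw": 0},{"tx": 0.1,"ty": 0,"tz": 8.8,"wx": 0,"wy": 0,"wz": 0,"claw": 0},{"tx": 0.1,"ty": 0,"tz": 8.8,"wx": 0,"wy": 0,"wz": 0,"claw": 0}]' --force 40

```text
t: 28.55
eef_pos: [0.3971, -0.369, 0.033]
eef_rot: [0.002, 0.596, 0.803, -0.0]
contact_force: [1.0, 0.7, 6.0]
opening: 0.0415
gripper_force: 42.0
```

```bash
python3 bay.py -.078 .032
```

```text
bay xy [0.5269582  0.15202673] now [ 0.39708984 -0.36898069  0.03295474] 16.790176770966987
t [ -0.11   0.05 -28.7 ] w [0. 0. 0.] rows 5.7
t [46.13 27.48 -0.13] w [0.002 0.004 0.319] rows 10.7
t [ 0.   0.  21.2] w [0. 0. 0.] rows 4.2
t [ 0.   0.  22.4] w [0. 0. 0.] rows 4.5
```

Call:
move_arm --steps '[{"tx": 0,"ty": 0,"tz": -2,"wx": 0,"wy": 0,"wz": 0,"claw": 0},{"tx": 0,"ty": 0,"tz": -5,"wx": 0,"wy": 0,"wz": 0,"claw": 0},{"tx": 0,"ty": 0,"tz": -9,"wx": 0,"wy": 0,"wz": 0,"claw": 0},{"tx": 0,"ty": 0,"tz": -13,"wx": 0,"wy": 0,"wz": 0,"claw": 0},{"tx": 0,"ty": 0,"tz": -17,"wx": 0,"wy": 0,"wz": 0,"claw": 0},{"tx": 0,"ty": 0,"tz": -21,"wx": 0,"wy": 0,"wz": 0,"claw": 0},{"tx": 0,"ty": 0,"tz": -25,"wx": 0,"wy": 0,"wz": 0,"claw": 0},{"tx": 0,"ty": 0,"tz": -28,"wx": 0,"wy": 0,"wz": 0,"claw": 0},{"tx": 0,"ty": 0,"tz": -28.7,"wx": 0,"wy": 0,"wz": 0,"claw": 0},{"tx": 0,"ty": 0,"tz": -28.7,"wx": 0,"wy": 0,"wz": 0,"claw": 0}]'

```text
t: 29.55
eef_pos: [0.3959, -0.3677, 0.3184]
eef_rot: [0.001, 0.596, 0.803, -0.0]
contact_force: [0.4, -0.6, -1.6]
opening: 0.0417
gripper_force: 41.3
```

Call:
move_arm --steps '[{"tx": 4,"ty": 2.4,"tz": 0,"wx": 0,"wy": 0,"wz": 0.03,"claw": 0},{"tx": 8,"ty": 4.8,"tz": 0,"wx": 0,"wy": 0,"wz": 0.06,"claw": 0},{"tx": 12,"ty": 7.1,"tz": 0,"wx": 0,"wy": 0,"wz": 0.09,"claw": 0},{"tx": 16,"ty": 9.5,"tz": 0,"wx": 0,"wy": 0,"wz": 0.12,"claw": 0},{"tx": 20,"ty": 11.9,"tz": 0,"wx": 0,"wy": 0,"wz": 0.15,"claw": 0},{"tx": 24,"ty": 14.3,"tz": 0,"wx": 0,"wy": 0,"wz": 0.18,"claw": 0},{"tx": 28,"ty": 16.7,"tz": 0,"wx": 0,"wy": 0,"wz": 0.21,"claw": 0},{"tx": 32,"ty": 19.1,"tz": 0,"wx": 0,"wy": 0,"wz": 0.24,"claw": 0},{"tx": 36,"ty": 21.4,"tz": 0,"wx": 0,"wy": 0,"wz": 0.27,"claw": 0},{"tx": 40,"ty": 23.8,"tz": 0,"wx": 0,"wy": 0,"wz": 0.3,"claw": 0},{"tx": 44,"ty": 26.2,"tz": 0,"wx": 0,"wy": 0,"wz": 0.32,"claw": 0},{"tx": 46.1,"ty": 27.5,"tz": 0,"wx": 0,"wy": 0,"wz": 0.32,"claw": 0}]'

```text
t: 30.75
eef_pos: [0.5248, 0.1562, 0.3135]
eef_rot: [-0.002, 0.716, 0.698, -0.002]
contact_force: [-0.3, -0.3, -1.3]
opening: 0.042
gripper_force: 41.3
```

Call:
move_arm --steps '[{"tx": 0,"ty": 0,"tz": 3,"wx": 0,"wy": 0,"wz": 0,"claw": 0},{"tx": 0,"ty": 0,"tz": 7,"wx": 0,"wy": 0,"wz": 0,"claw": 0},{"tx": 0,"ty": 0,"tz": 11,"wx": 0,"wy": 0,"wz": 0,"claw": 0},{"tx": 0,"ty": 0,"tz": 12.5,"wx": 0,"wy": 0,"wz": 0,"claw": 0},{"tx": 0,"ty": 0,"tz": 12.5,"wx": 0,"wy": 0,"wz": 0,"claw": 0},{"tx": 0,"ty": 0,"tz": 12.5,"wx": 0,"wy": 0,"wz": 0,"claw": 0}]'

```text
t: 31.35
eef_pos: [0.5262, 0.1532, 0.193]
eef_rot: [0.0, 0.717, 0.697, 0.0]
contact_force: [0.1, 0.1, -0.8]
opening: 0.0416
gripper_force: 41.2
```

```bash
python3 bay.py -.078 .032; python3 hung.py
```

```text
bay xy [0.5269582  0.15202673] now [0.52615489 0.15319662 0.19299682] -1.5549435333921389
t [  0.    0.  -12.7] w [0. 0. 0.] rows 2.5
t [-0.11  0.08  0.  ] w [ 0.    -0.    -0.001] rows 0.0
t [ 0.   0.  21.2] w [0. 0. 0.] rows 4.2
t [ 0.   0.  22.4] w [0. 0. 0.] rows 4.5
[0.52615489 0.15319662 0.19299682] -1.5549435333921389
[0.53  0.237 0.133] [531.1 222.1] [142.   42.6] 89.5 z sd 0.002
```

Call:
move_arm --steps '[{"tx": -0.1,"ty": 0.1,"tz": 2,"wx": 0,"wy": 0,"wz": 0,"claw": 0},{"tx": -0.1,"ty": 0.1,"tz": 4,"wx": 0,"wy": 0,"wz": 0,"claw": 0},{"tx": -0.1,"ty": 0.1,"tz": 6,"wx": 0,"wy": 0,"wz": 0,"claw": 0},{"tx": -0.1,"ty": 0.1,"tz": 8,"wx": 0,"wy": 0,"wz": 0,"claw": 0},{"tx": -0.1,"ty": 0.1,"tz": 9.1,"wx": 0,"wy": 0,"wz": 0,"claw": 0},{"tx": -0.1,"ty": 0.1,"tz": 9.5,"wx": 0,"wy": 0,"wz": 0,"claw": 0},{"tx": -0.1,"ty": 0.1,"tz": 9.5,"wx": 0,"wy": 0,"wz": 0,"claw": 0}]'

```text
t: 32.1
eef_pos: [0.5276, 0.1523, 0.0985]
eef_rot: [0.0, 0.717, 0.697, 0.001]
contact_force: [-0.0, 0.1, -1.1]
opening: 0.0414
gripper_force: 41.2
```

Call:
move_arm --steps '[{"tx": 0,"ty": 0,"tz": 0.1,"wx": 0,"wy": 0,"wz": 0,"claw": 0.7},{"tx": 0,"ty": 0,"tz": 0.1,"wx": 0,"wy": 0,"wz": 0,"claw": 0.7},{"tx": 0,"ty": 0,"tz": 0.1,"wx": 0,"wy": 0,"wz": 0,"claw": 0.7},{"tx": 0,"ty": 0,"tz": 0.1,"wx": 0,"wy": 0,"wz": 0,"claw": 0.7},{"tx": 0,"ty": 0,"tz": -2,"wx": 0,"wy": 0,"wz": 0,"claw": 0.7},{"tx": 0,"ty": 0,"tz": -5,"wx": 0,"wy": 0,"wz": 0,"claw": 0.7},{"tx": 0,"ty": 0,"tz": -9,"wx": 0,"wy": 0,"wz": 0,"claw": 0.7},{"tx": 0,"ty": 0,"tz": -13,"wx": 0,"wy": 0,"wz": 0,"claw": 0.7},{"tx": 0,"ty": 0,"tz": -18,"wx": 0,"wy": 0,"wz": 0,"claw": 0.7},{"tx": 0,"ty": 0,"tz": -22,"wx": 0,"wy": 0,"wz": 0,"claw": 0.7},{"tx": 0,"ty": 0,"tz": -22,"wx": 0,"wy": 0,"wz": 0,"claw": 0.7}]'

```text
t: 33.2
eef_pos: [0.5296, 0.1528, 0.3264]
eef_rot: [0.004, 0.717, 0.697, 0.006]
contact_force: [0.6, 0.3, 1.2]
opening: 0.0598
gripper_force: 0.0
```

```bash
python3 hung.py;  python3 - <<'E'
from h import *
p,d,c=snap('wrist'); save('bay2',p); 
p,d,c=snap('top'); save('top2',p); P=pts(d,c)
m=(P[...,2]>.24)&(P[...,2]<.36)&(P[...,0]>.6)&(P[...,0]<.72)&(P[...,1]>.09)&(P[...,1]<.37); q=P[m]
print(len(q),q.min(0),q.max(0))
m=(P[...,2]>.30)&(P[...,2]<.36)&(P[...,0]>.6)&(P[...,0]<.75)&(P[...,1]>.09)&(P[...,1]<.37); print(np.median(P[m],0))
E
```

```text
[0.52960519 0.15276346 0.32643422] -1.545988343877915
[0.53  0.242 0.133] [530.2 226.8] [233.6  42.8] 88.7 z sd 0.0016
604 [0.61840361 0.09632323 0.24040773] [0.67978258 0.35293894 0.34511414]
[0.6357599  0.2444695  0.32721478]
```

View pics/bay2.png

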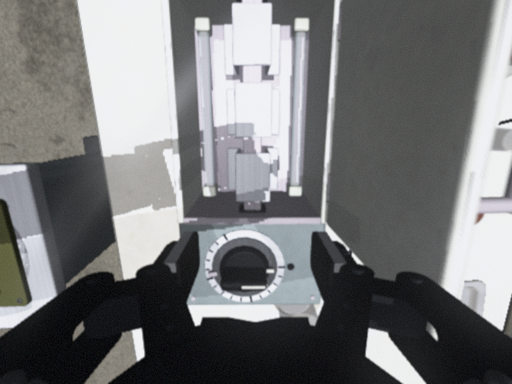

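The wrist view shows three strips hanging on the bar at (252,35), (256,108) and (253,175), with the lid up on the right. Next I close the lid.

```bash
python3 - <<'E'
from h import *
f=go([.671,.227,.43],down(-1.5))
E
```

```text
t [  7.87  14.23 -11.3 ] w [-0.     0.    -0.001] rows 4.0
```

Call:
move_arm --steps '[{"tx": 0,"ty": 0,"tz": -5,"wx": 0,"wy": 0,"wz": 0,"claw": 0.35},{"tx": 0,"ty": 0,"tz": -10,"wx": 0,"wy": 0,"wz": 0,"claw": 0.35},{"tx": 2,"ty": 4,"tz": -11.3,"wx": 0,"wy": 0,"wz": 0,"claw": 0.35},{"tx": 4,"ty": 8,"tz": -11.3,"wx": 0,"wy": 0,"wz": 0,"claw": 0.35},{"tx": 6,"ty": 11,"tz": -11.3,"wx": 0,"wy": 0,"wz": 0,"claw": 0.35},{"tx": 7.9,"ty": 14.2,"tz": -11.3,"wx": 0,"wy": 0,"wz": 0,"claw": 0.35},{"tx": 7.9,"ty": 14.2,"tz": -11.3,"wx": 0,"wy": 0,"wz": 0,"claw": 0.35},{"tx": 7.9,"ty": 14.2,"tz": -11.3,"wx": 0,"wy": 0,"wz": 0,"claw": 0.35},{"tx": 7.9,"ty": 14.2,"tz": -11.3,"wx": 0,"wy": 0,"wz": 0,"claw": 0.35}]'

```text
t: 34.25
eef_pos: [0.6702, 0.227, 0.4295]
eef_rot: [-0.0, 0.717, 0.697, -0.001]
contact_force: [-0.4, 0.7, 0.5]
opening: 0.0299
gripper_force: 0.0
```

```bash
python3 - <<'E'
from h import *
print(pose()[0],yaw())
p,d,c=snap('wrist'); P=pts(d,c)
m=((P[...,2]>.3)&(P[...,2]<.37)&(P[...,0]>.6)&(P[...,0]<.72)&(P[...,1]>.08)&(P[...,1]<.38)).astype(np.uint8)
n,l,s,_=cv2.connectedComponentsWithStats(m)
for i in range(1,n):
    if s[i,4]>100: q=P[l==i]; print(s[i],np.median(q,0).round(4),q.min(0).round(3),q.max(0).round(3))
go([.671,.2265,.312],down(-1.5))
E
```

```text
[0.67024508 0.22699806 0.42954755] -1.5561803834553423
[ 199   37   65  218 5253] [0.6402 0.267  0.3354] [0.627 0.167 0.3  ] [0.679 0.355 0.341]
[214 282  12  34 190] [0.6349 0.1182 0.3372] [0.628 0.102 0.301] [0.637 0.135 0.341]
t [-0.04  0.09 11.86] w [-0.     0.    -0.001] rows 2.4
```

Call:
move_arm --steps '[{"tx": 0,"ty": 0.35,"tz": 2,"wx": 0,"wy": 0,"wz": 0,"claw": 0.25},{"tx": 0,"ty": 0.35,"tz": 4,"wx": 0,"wy": 0,"wz": 0,"claw": 0.25},{"tx": 0,"ty": 0.35,"tz": 6,"wx": 0,"wy": 0,"wz": 0,"claw": 0.25},{"tx": 0,"ty": 0.35,"tz": 7.5,"wx": 0,"wy": 0,"wz": 0,"claw": 0.25},{"tx": 0,"ty": 0.35,"tz": 9,"wx": 0,"wy": 0,"wz": 0,"claw": 0.25},{"tx": 0,"ty": 0.35,"tz": 10.5,"wx": 0,"wy": 0,"wz": 0,"claw": 0.25},{"tx": 0,"ty": 0.35,"tz": 11.8,"wx": 0,"wy": 0,"wz": 0,"claw": 0.25},{"tx": 0,"ty": 0.35,"tz": 11.8,"wx": 0,"wy": 0,"wz": 0,"claw": 0},{"tx": 0,"ty": 0.35,"tz": 11.8,"wx": 0,"wy": 0,"wz": 0,"claw": 0},{"tx": 0,"ty": 0.35,"tz": 11.8,"wx": 0,"wy": 0,"wz": 0,"claw": 0},{"tx": 0,"ty": 0.35,"tz": 11.8,"wx": 0,"wy": 0,"wz": 0,"claw": 0}]' --force 25

```text
t: 35.4
eef_pos: [0.6732, 0.227, 0.3092]
eef_rot: [-0.002, 0.717, 0.698, -0.003]
contact_force: [-3.4, -1.2, -15.9]
opening: 0.0097
gripper_force: 24.7
```

```bash
python3 - <<'E'
from h import *
p,r,s=pose();print(p,s['contact_force'])
# arc from th0 down to 0, tool y = +x, relative
A=np.arctan2(.042,-.170)
f=lambda th: np.array([.1751*np.cos(A-th),.1751*np.sin(A-th)])
th0=A-np.arctan2(.1751*np.sin(A-1.64),p[0]-.6195); print(th0)
for th in list(np.arange(1.5,-.01,-.1)):
    v=f(th)-f(1.63); print(round(th,2),'ty',round(v[0]*100,1),'tz',round(-v[1]*100,1))
E
```

```text
[0.67318528 0.22700608 0.30924364] [ -3.4002631   -1.23166778 -15.90815799]
1.6401851863411858
1.5 ty -2.2 tz -0.5
1.4 ty -3.9 tz -0.7
1.3 ty -5.7 tz -0.8
1.2 ty -7.4 tz -0.6
1.1 ty -9.2 tz -0.3
1.0 ty -10.8 tz 0.1
0.9 ty -12.5 tz 0.8
0.8 ty -14.0 tz 1.6
0.7 ty -15.5 tz 2.6
0.6 ty -16.9 tz 3.7
0.5 ty -18.1 tz 4.9
0.4 ty -19.2 tz 6.2
0.3 ty -20.2 tz 7.7
0.2 ty -21.0 tz 9.2
0.1 ty -21.7 tz 10.8
-0.0 ty -22.2 tz 12.5
```

Call:
move_arm --steps '[{"tx": 0,"ty": -1,"tz": -0.2,"wx": 0,"wy": 0,"wz": 0,"claw": 0},{"tx": 0,"ty": -2.2,"tz": -0.5,"wx": 0,"wy": 0,"wz": 0,"claw": 0},{"tx": 0,"ty": -3.9,"tz": -0.7,"wx": 0,"wy": 0,"wz": 0,"claw": 0},{"tx": 0,"ty": -5.7,"tz": -0.8,"wx": 0,"wy": 0,"wz": 0,"claw": 0},{"tx": 0,"ty": -7.4,"tz": -0.6,"wx": 0,"wy": 0,"wz": 0,"claw": 0},{"tx": 0,"ty": -9.2,"tz": -0.3,"wx": 0,"wy": 0,"wz": 0,"claw": 0},{"tx": 0,"ty": -10.8,"tz": 0.1,"wx": 0,"wy": 0,"wz": 0,"claw": 0},{"tx": 0,"ty": -12.5,"tz": 0.8,"wx": 0,"wy": 0,"wz": 0,"claw": 0},{"tx": 0,"ty": -14,"tz": 1.6,"wx": 0,"wy": 0,"wz": 0,"claw": 0},{"tx": 0,"ty": -14,"tz": 1.6,"wx": 0,"wy": 0,"wz": 0,"claw": 0}]'

```text
t: 36.4
eef_pos: [0.5338, 0.2308, 0.2994]
eef_rot: [0.002, 0.716, 0.698, 0.002]
contact_force: [-1.1, -2.4, -8.2]
opening: 0.0099
gripper_force: 24.8
```

Call:
move_arm --steps '[{"tx": 0,"ty": -1.5,"tz": 1,"wx": 0,"wy": 0,"wz": 0,"claw": 0},{"tx": 0,"ty": -2.9,"tz": 2.1,"wx": 0,"wy": 0,"wz": 0,"claw": 0},{"tx": 0,"ty": -4.1,"tz": 3.3,"wx": 0,"wy": 0,"wz": 0,"claw": 0},{"tx": 0,"ty": -5.2,"tz": 4.6,"wx": 0,"wy": 0,"wz": 0,"claw": 0},{"tx": 0,"ty": -6.2,"tz": 6.1,"wx": 0,"wy": 0,"wz": 0,"claw": 0},{"tx": 0,"ty": -7,"tz": 7.6,"wx": 0,"wy": 0,"wz": 0,"claw": 0},{"tx": 0,"ty": -7.7,"tz": 9.2,"wx": 0,"wy": 0,"wz": 0,"claw": 0},{"tx": 0,"ty": -7.9,"tz": 10,"wx": 0,"wy": 0,"wz": 0,"claw": 0},{"tx": 0,"ty": -7.9,"tz": 10,"wx": 0,"wy": 0,"wz": 0,"claw": 0}]'

```text
t: 37.3
eef_pos: [0.4534, 0.2332, 0.1994]
eef_rot: [-0.001, 0.716, 0.698, -0.001]
contact_force: [-12.7, -3.0, -0.0]
opening: 0.0099
gripper_force: 27.1
```

Call:
move_arm --steps '[{"tx": 0,"ty": -0.2,"tz": 0.6,"wx": 0,"wy": 0,"wz": 0,"claw": 0},{"tx": 0,"ty": -0.35,"tz": 1.2,"wx": 0,"wy": 0,"wz": 0,"claw": 0},{"tx": 0,"ty": -0.45,"tz": 1.7,"wx": 0,"wy": 0,"wz": 0,"claw": 0},{"tx": 0,"ty": -0.45,"tz": 2,"wx": 0,"wy": 0,"wz": 0,"claw": 0},{"tx": 0,"ty": -0.45,"tz": 2,"wx": 0,"wy": 0,"wz": 0,"claw": 0}]'

```text
t: 37.8
eef_pos: [0.4496, 0.2334, 0.1852]
eef_rot: [-0.001, 0.716, 0.698, -0.001]
contact_force: [-24.2, -9.6, 23.8]
opening: 0.0098
gripper_force: 30.0
```

Call:
move_arm --steps '[{"tx": 0,"ty": 0,"tz": -0.1,"wx": 0,"wy": 0,"wz": 0,"claw": 0.5},{"tx": 0,"ty": 0,"tz": -0.1,"wx": 0,"wy": 0,"wz": 0,"claw": 0.5},{"tx": 0,"ty": 0,"tz": -0.1,"wx": 0,"wy": 0,"wz": 0,"claw": 0.5},{"tx": 0,"ty": 0,"tz": -0.1,"wx": 0,"wy": 0,"wz": 0,"claw": 0.5},{"tx": 0,"ty": 0,"tz": -4,"wx": 0,"wy": 0,"wz": 0,"claw": 0.5},{"tx": 0,"ty": 0,"tz": -8,"wx": 0,"wy": 0,"wz": 0,"claw": 0.5},{"tx": 0,"ty": 0,"tz": -13,"wx": 0,"wy": 0,"wz": 0,"claw": 0.5},{"tx": 0,"ty": 0,"tz": -17,"wx": 0,"wy": 0,"wz": 0,"claw": 0.5},{"tx": 0,"ty": 0,"tz": -17,"wx": 0,"wy": 0,"wz": 0,"claw": 0.5},{"tx": 0,"ty": 0,"tz": -17,"wx": 0,"wy": 0,"wz": 0,"claw": 0.5}]'

```text
t: 38.8
eef_pos: [0.4516, 0.2335, 0.3479]
eef_rot: [0.0, 0.717, 0.697, 0.001]
contact_force: [0.0, -0.7, 0.2]
opening: 0.0427
gripper_force: 0.0
```

```bash
python3 - <<'E'
from h import *
print(pose()[0])
for n in('wrist','top'):
    p,d,c=snap(n); P=pts(d,c)
    for x in (.46,.48,.50,.52,.56,.59): # lid height by x, y .12..0.2 (away from handle/gripper)
        m=(abs(P[...,0]-x)<.006)&(P[...,1]>.11)&(P[...,1]<.17)&(P[...,2]<.2)&(P[...,2]>.14); print(n,x,m.sum(),np.median(P[m][:,2]).round(4) if m.any() else '')
    m=(P[...,2]>.185)&(P[...,2]<.225)&(abs(P[...,0]-.449)<.02)&(P[...,1]>.15)&(P[...,1]<.3); print('handle',m.sum(),np.median(P[m],0) if m.any() else '')
f=go([.5143,.0422,.30],down(88)); f=go([.5143,.0422,.168],down(88),f)
E
```

```text
[0.45158453 0.23350578 0.34787979]
wrist 0.46 403 0.161
wrist 0.48 387 0.161
wrist 0.5 214 0.1612
wrist 0.52 55 0.1632
wrist 0.56 327 0.1622
wrist 0.59 397 0.161
handle 1117 [0.45001318 0.23806246 0.19952408]
top 0.46 65 0.1625
top 0.48 70 0.1633
top 0.5 73 0.1643
top 0.52 70 0.1636
top 0.56 67 0.1635
top 0.59 67 0.1627
handle 69 [0.44911973 0.20510978 0.20167848]
t [-18.91   6.9    4.47] w [-3.000e-03 -1.000e-03 -1.563e+00] rows 10.4
t [ 0.   0.  13.2] w [0. 0. 0.] rows 2.6
```

Call:
move_arm --steps '[{"tx": -18.9,"ty": 6.9,"tz": 4.5,"wx": 0,"wy": 0,"wz": -1.56,"claw": 0.6},{"tx": -18.9,"ty": 6.9,"tz": 4.5,"wx": 0,"wy": 0,"wz": -1.56,"claw": 0.6},{"tx": -18.9,"ty": 6.9,"tz": 4.5,"wx": 0,"wy": 0,"wz": -1.56,"claw": 0.6},{"tx": -18.9,"ty": 6.9,"tz": 4.5,"wx": 0,"wy": 0,"wz": -1.56,"claw": 0.6},{"tx": -18.9,"ty": 6.9,"tz": 4.5,"wx": 0,"wy": 0,"wz": -1.56,"claw": 0.6},{"tx": -18.9,"ty": 6.9,"tz": 4.5,"wx": 0,"wy": 0,"wz": -1.56,"claw": 0.6},{"tx": -18.9,"ty": 6.9,"tz": 4.5,"wx": 0,"wy": 0,"wz": -1.56,"claw": 0.6},{"tx": -18.9,"ty": 6.9,"tz": 4.5,"wx": 0,"wy": 0,"wz": -1.56,"claw": 0.6},{"tx": -18.9,"ty": 6.9,"tz": 4.5,"wx": 0,"wy": 0,"wz": -1.56,"claw": 0.6},{"tx": -18.9,"ty": 6.9,"tz": 4.5,"wx": 0,"wy": 0,"wz": -1.56,"claw": 0.6},{"tx": -18.9,"ty": 6.9,"tz": 4.5,"wx": 0,"wy": 0,"wz": -1.56,"claw": 0.6},{"tx": -18.9,"ty": 6.9,"tz": 4.5,"wx": 0,"wy": 0,"wz": -1.56,"claw": 0.6}]'

```text
t: 40.1
eef_pos: [0.514, 0.0425, 0.299]
eef_rot: [-0.002, 0.019, 1.0, 0.0]
contact_force: [-0.3, 0.1, -0.2]
opening: 0.0511
gripper_force: 0.0
```

Call:
move_arm --steps '[{"tx": 0,"ty": 0,"tz": 0,"wx": 0,"wy": 0,"wz": 0,"claw": 0.6},{"tx": 0,"ty": 0,"tz": 0,"wx": 0,"wy": 0,"wz": 0,"claw": 0.6}]'

```text
t: 40.3
eef_pos: [0.5146, 0.0425, 0.3006]
eef_rot: [-0.001, 0.02, 1.0, 0.0]
contact_force: [0.6, -0.6, 0.2]
opening: 0.051
gripper_force: 0.0
```

```bash
python3 - <<'E'
from h import *
print(pose()[0],yaw())
go([.5143,.0422,.168],down(88.2))
p,d,c=snap('wrist'); P=pts(d,c); C=np.array([.5143,.0422])
r=np.hypot(P[...,0]-C[0],P[...,1]-C[1])
m=(P[...,2]>.1535)&(P[...,2]<.163)&(r>.035)&(r<.045)
n,l,s,_=cv2.connectedComponentsWithStats(m.astype(np.uint8))
for i in range(1,n):
    if s[i,4]>8:
        q=P[l==i]; a=np.degrees(np.arctan2(q[:,1]-C[1],q[:,0]-C[0])); print(s[i],q.mean(0).round(4),np.median(a%360))
m=(P[...,2]>.186)&(P[...,2]<.205)&(r<.035); print(cv2.minAreaRect(P[m][:,:2].astype(np.float32)*1000))
T=np.linalg.inv(c['pose']); n=400
i,j=np.mgrid[:n,:n]; X=C[0]+(n/2-i)*.00025; Y=C[1]+(n/2-j)*.00025
Q=np.stack([X,Y,np.full_like(X,.158)],-1)@T[:3,:3].T+T[:3,3]
u=(Q[...,0]/Q[...,2]*c['fx']+c['cx']).astype(np.float32);v=(Q[...,1]/Q[...,2]*c['fy']+c['cy']).astype(np.float32)
save('rect2',cv2.remap(p,u,v,cv2.INTER_LINEAR))
E
```

```text
[0.5145727  0.04251372 0.30062922] 87.73746034597929
t [ 1.000e-02 -3.000e-02  1.326e+01] w [-0.    -0.002 -0.008] rows 2.7
[244 142   7  11  56] [0.4745 0.0366 0.1556] 187.87837988341528
((514.2013549804688, 41.550838470458984), (12.228475570678711, 52.20494842529297), 88.0021743774414)
```

View pics/rect2.png

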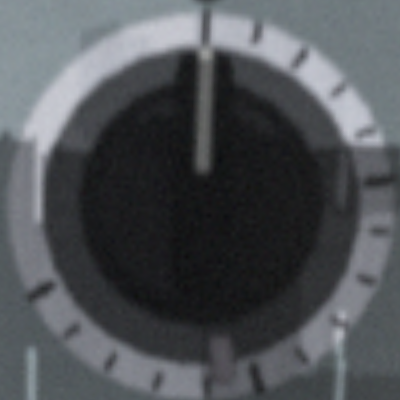

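Pointer straight up at (204,50), tab at (221,358): the turn is about 2.98 rad clockwise.

Call:
move_arm --steps '[{"tx": 0,"ty": 0,"tz": 5,"wx": 0,"wy": 0,"wz": 0,"claw": 0.6},{"tx": 0,"ty": 0,"tz": 9,"wx": 0,"wy": 0,"wz": 0,"claw": 0.6},{"tx": 0,"ty": 0,"tz": 12,"wx": 0,"wy": 0,"wz": 0,"claw": 0.6},{"tx": 0,"ty": 0,"tz": 13.2,"wx": 0,"wy": 0,"wz": 0,"claw": 0.6},{"tx": 0,"ty": 0,"tz": 13.2,"wx": 0,"wy": 0,"wz": 0,"claw": 0.6},{"tx": 0,"ty": 0,"tz": 13.2,"wx": 0,"wy": 0,"wz": 0,"claw": 0},{"tx": 0,"ty": 0,"tz": 13.2,"wx": 0,"wy": 0,"wz": 0,"claw": 0},{"tx": 0,"ty": 0,"tz": 13.2,"wx": 0,"wy": 0,"wz": 0,"claw": 0},{"tx": 0,"ty": 0,"tz": 13.2,"wx": 0,"wy": 0,"wz": 0,"claw": 0},{"tx": 0,"ty": 0,"tz": 13.2,"wx": 0,"wy": 0,"wz": 0,"claw": 0}]' --force 30

```text
t: 41.35
eef_pos: [0.5163, 0.042, 0.1721]
eef_rot: [0.002, 0.019, 1.0, -0.001]
contact_force: [-1.1, -2.9, 5.6]
opening: 0.0125
gripper_force: 33.3
```

Call:
move_arm --steps '[{"tx": 0,"ty": 0,"tz": 0,"wx": 0,"wy": 0,"wz": 0.12,"claw": 0},{"tx": 0,"ty": 0,"tz": 0,"wx": 0,"wy": 0,"wz": 0.25,"claw": 0},{"tx": 0,"ty": 0,"tz": 0,"wx": 0,"wy": 0,"wz": 0.38,"claw": 0},{"tx": 0,"ty": 0,"tz": 0,"wx": 0,"wy": 0,"wz": 0.51,"claw": 0},{"tx": 0,"ty": 0,"tz": 0,"wx": 0,"wy": 0,"wz": 0.64,"claw": 0},{"tx": 0,"ty": 0,"tz": 0,"wx": 0,"wy": 0,"wz": 0.77,"claw": 0},{"tx": 0,"ty": 0,"tz": 0,"wx": 0,"wy": 0,"wz": 0.9,"claw": 0},{"tx": 0,"ty": 0,"tz": 0,"wx": 0,"wy": 0,"wz": 1.03,"claw": 0},{"tx": 0,"ty": 0,"tz": 0,"wx": 0,"wy": 0,"wz": 1.16,"claw": 0},{"tx": 0,"ty": 0,"tz": 0,"wx": 0,"wy": 0,"wz": 1.29,"claw": 0},{"tx": 0,"ty": 0,"tz": 0,"wx": 0,"wy": 0,"wz": 1.42,"claw": 0},{"tx": 0,"ty": 0,"tz": 0,"wx": 0,"wy": 0,"wz": 1.49,"claw": 0}]'

```text
t: 42.55
eef_pos: [0.5145, 0.0401, 0.1721]
eef_rot: [0.001, 0.693, 0.721, -0.003]
contact_force: [-8.1, -9.7, 11.8]
opening: 0.0127
gripper_force: 34.0
```

Call:
move_arm --steps '[{"tx": 0,"ty": 0,"tz": 0,"wx": 0,"wy": 0,"wz": 0.12,"claw": 0},{"tx": 0,"ty": 0,"tz": 0,"wx": 0,"wy": 0,"wz": 0.25,"claw": 0},{"tx": 0,"ty": 0,"tz": 0,"wx": 0,"wy": 0,"wz": 0.38,"claw": 0},{"tx": 0,"ty": 0,"tz": 0,"wx": 0,"wy": 0,"wz": 0.51,"claw": 0},{"tx": 0,"ty": 0,"tz": 0,"wx": 0,"wy": 0,"wz": 0.64,"claw": 0},{"tx": 0,"ty": 0,"tz": 0,"wx": 0,"wy": 0,"wz": 0.77,"claw": 0},{"tx": 0,"ty": 0,"tz": 0,"wx": 0,"wy": 0,"wz": 0.9,"claw": 0},{"tx": 0,"ty": 0,"tz": 0,"wx": 0,"wy": 0,"wz": 1.03,"claw": 0},{"tx": 0,"ty": 0,"tz": 0,"wx": 0,"wy": 0,"wz": 1.16,"claw": 0},{"tx": 0,"ty": 0,"tz": 0,"wx": 0,"wy": 0,"wz": 1.29,"claw": 0},{"tx": 0,"ty": 0,"tz": 0,"wx": 0,"wy": 0,"wz": 1.38,"claw": 0},{"tx": 0,"ty": 0,"tz": 0,"wx": 0,"wy": 0,"wz": 1.38,"claw": 0}]'

```text
t: 43.75
eef_pos: [0.5125, 0.0415, 0.1721]
eef_rot: [0.001, 0.993, 0.116, -0.004]
contact_force: [-15.8, -4.5, 16.5]
opening: 0.0122
gripper_force: 34.7
```

```bash
python3 - <<'E'
from h import *
p,r,s=pose(); print(p,yaw(),s['opening'],s['torque'])
go([.5143,.0422,.168],down(-82.5))
E
```

```text
[0.51252095 0.041541   0.1720539 ] -76.68882836519283 0.01215506501853155 [-0.77403519  2.70259398 -0.10338149]
t [ 0.19 -0.02  0.4 ] w [0.001 0.007 0.101] rows 0.7
```

Call:
move_arm --steps '[{"tx": 0,"ty": 0,"tz": 0,"wx": 0,"wy": 0,"wz": 0.05,"claw": 0},{"tx": 0,"ty": 0,"tz": 0,"wx": 0,"wy": 0,"wz": 0.1,"claw": 0},{"tx": 0,"ty": 0,"tz": 0,"wx": 0,"wy": 0,"wz": 0.1,"claw": 0},{"tx": 0,"ty": 0,"tz": 0,"wx": 0,"wy": 0,"wz": 0.1,"claw": 0}]'

```text
t: 44.15
eef_pos: [0.5125, 0.0417, 0.1721]
eef_rot: [0.001, 0.998, 0.067, -0.004]
contact_force: [-15.9, -3.8, 15.8]
opening: 0.0123
gripper_force: 34.7
```

```bash
python3 - <<'E'
from h import *
p,r,s=pose(); print(p,yaw(),s['torque'])
E
```

```text
[0.51250069 0.04174498 0.17205388] -82.33589983642138 [-0.73001761  2.68025489 -0.06832363]
```

Pointer should be at about -172.3°. Release and lift straight up.

Call:
move_arm --steps '[{"tx": 0,"ty": 0,"tz": 0,"wx": 0,"wy": 0,"wz": 0,"claw": 0.6},{"tx": 0,"ty": 0,"tz": 0,"wx": 0,"wy": 0,"wz": 0,"claw": 0.6},{"tx": 0,"ty": 0,"tz": 0,"wx": 0,"wy": 0,"wz": 0,"claw": 0.6},{"tx": 0,"ty": 0,"tz": 0,"wx": 0,"wy": 0,"wz": 0,"claw": 0.6},{"tx": 0,"ty": 0,"tz": -4,"wx": 0,"wy": 0,"wz": 0,"claw": 0.6},{"tx": 0,"ty": 0,"tz": -9,"wx": 0,"wy": 0,"wz": 0,"claw": 0.6},{"tx": 0,"ty": 0,"tz": -13,"wx": 0,"wy": 0,"wz": 0,"claw": 0.6},{"tx": 0,"ty": 0,"tz": -16,"wx": 0,"wy": 0,"wz": 0,"claw": 0.6},{"tx": 0,"ty": 0,"tz": -16,"wx": 0,"wy": 0,"wz": 0,"claw": 0.6},{"tx": 0,"ty": 0,"tz": -16,"wx": 0,"wy": 0,"wz": 0,"claw": 0.6}]'

```text
t: 45.15
eef_pos: [0.5152, 0.0426, 0.33]
eef_rot: [-0.0, 0.998, 0.067, 0.001]
contact_force: [0.3, -0.7, -0.9]
opening: 0.0514
gripper_force: 0.0
```

```bash
python3 - <<'E'
from h import *
print(pose()[0],yaw())
p,d,c=snap('wrist'); P=pts(d,c); C=np.array([.5142,.042])
r=np.hypot(P[...,0]-C[0],P[...,1]-C[1])
m=(P[...,2]>.186)&(P[...,2]<.205)&(r<.035); print(cv2.minAreaRect(P[m][:,:2].astype(np.float32)*1000))
m=(P[...,2]>.1535)&(P[...,2]<.163)&(r>.036)&(r<.045); q=P[m]; print(len(q),q.mean(0),np.median(np.degrees(np.arctan2(q[:,1]-C[1],q[:,0]-C[0]))%360))
T=np.linalg.inv(c['pose']); n=400
i,j=np.mgrid[:n,:n]; X=C[0]+(n/2-i)*.00025; Y=C[1]+(n/2-j)*.00025
Q=np.stack([X,Y,np.full_like(X,.160)],-1)@T[:3,:3].T+T[:3,3]
u=(Q[...,0]/Q[...,2]*c['fx']+c['cx']).astype(np.float32);v=(Q[...,1]/Q[...,2]*c['fy']+c['cy']).astype(np.float32)
save('rect3',cv2.remap(p,u,v,cv2.INTER_LINEAR))
E
```

```text
[0.51515346 0.04256262 0.32999784] -82.3299301837578
((515.0305786132812, 42.21000671386719), (52.3550910949707, 12.72282886505127), 7.831544876098633)
33 [0.47879716 0.0354205  0.15551091] 187.67098000332228
```

View pics/rect3.png

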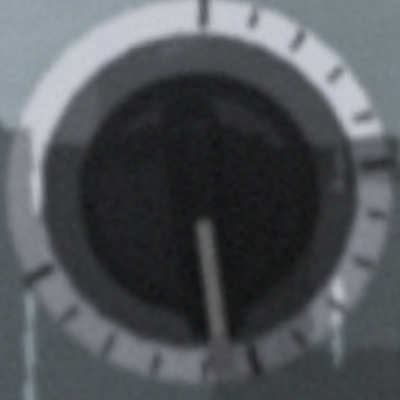

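The pointer line (205,220)→(220,340) runs straight into the tab at (222,355), so it is aligned.

```bash
python3 -c "
from h import *
p,d,c=snap('top');P=pts(d,c)
m=(P[...,2]>.08)&(P[...,2]<.095)&(abs(P[...,0]-.605)<.06)&(abs(P[...,1]+.115)<.06);print('beaker',m.sum(),np.median(P[m],0))
print(order.sign_off())"
```

```text
beaker 78 [ 0.61730443 -0.11526198  0.0880565 ]
the job is handed in; nothing more can be done
None
```

I handed the job in at about 45 s of the 208 s: the timer went back to OFF, all three strips hang over the bar, the lid is shut, the dial points at the preset tab and the beaker still stands; the sign-off gave no verdict.

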